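Tighten the jar clamp with the flipped hex key

ROBOT

A 6-joint arm with a two-finger parallel gripper is mounted at the origin on the work surface. World frame = base frame: x ahead of the robot, y to its left, z up, the work surface at z = 0. Lengths are in m, angles in rad, forces in N, time in s.
With the tool pointing down it reaches from about 0.35 to 0.95 m from the base axis. Payload 17.4 kg.
Tool frame: the origin (TCP) lies at the very end of the fingers, on their centre line; the grasp point (between the pads) lies 19 mm behind it; z points along the fingers, y is the line along which they close (so a half turn about z gives the same grasp; the last joint's range is limited). The gripper opens to 93 mm and grips with 3 to 60 N. Pads are 15 mm wide; open, the fingers measure 128 mm over their backs; the gripper's body (75 mm by 188 mm) begins 65 mm behind the grasp point.
Start: joints at [1.234, 0.116, 1.442, -0, 1.584, -0.038], TCP at [0.199, 0.645, 0.219] pointing down, gripper open.
Joint ranges: [-2.83, 2.83], [-0.83, 2.19], [0.07, 2.5], [-1.14, 4.28], [0.01, 3], [-2.97, 2.97]. Speed limits (rad/s): [1.89, 1.89, 2.22, 3.14, 3.14, 3.14].

INTERFACE

Orientations are given as a unit quaternion [x, y, z, w].
In Python, from workcell import ctrl, imaging gives the robot as it stands.
- The arm moves only by the tool servo_tool, never from a script. Its argument "motion" is a list of rows, each a list of 6 numbers: the shift along the tool's x, y, z normalised to -1 to 1, where 1 is 20 mm, then the turn, a rotation vector about the tool's x, y, z normalised to -1 to 1, where 1 is 180 degrees. A call has 1 to 20 rows; each row shifts and turns the commanded pose from where the row before left it, along the tool's axes as they then stand; what a row does not reach is not made up. A row lasts 1/12 s, in which the tool goes at most 41.7 mm and 7.16 degrees, less where a joint would pass 70% of its speed; a pose out of reach is approached as far as the arm can. A call with a number of a shift or a turn outside -1 to 1 is refused whole. A call with a gripper value outside its range is refused whole. "jaw" is the opening, from 0 (shut) to 1 (fully open), set as the call begins (left out, the last holds). The fingers move at their own pace and stop on an object; "newtons" is the grip in N (left out, the last holds). Time passes only in rows, so rows that do not move let the fingers close. It gives the time, the measured TCP pose, the force, the opening and the grip force at its end, in the units of the state.
- ctrl.get_obs(): the state, without advancing time (a new reading comes with each control period).
- imaging.grab_frame(name): name is "scene" or "top"; returns (picture, depth): 384x512x3 uint8, red, green, blue; 384x512 float32, m along the optical axis (not along the pixel's ray), 0 where there is no reading.
- imaging.camera_model(name): a dict with "fx", "fy", "cx", "cy" (pixels), "extrinsics" (4x4, takes a point from world to camera coordinates). Camera axes: x right, y down, z forward; pixel columns grow to the right and rows downward; lengths in m; the calibration is good to about 2 mm. A picture is of the moment at which its call begins. camera_model takes no time and is no camera call.
- ctrl.hand_in(): hands the job in; it is judged then, once.
The state is a dict: "clock": time; "q": joint angles; "qvel": joint speeds; "effort": joint torques, N m; "position": TCP position; "eef_rot": TCP orientation; "contact_force": force on the tool from outside, world axes, zero at the start; "torque": the same for the moment, N m; "grip_width": finger opening in m; "grasp_force": force on a finger pad.
Only numpy, scipy, OpenCV 4.12 (cv2) and the standard library are available. Lean on these libraries where they do the work, as an engineer would, in place of code of your own. Each camera call takes 0.05 s, during which the arm holds its last target. There are 200 camera calls.

TASK

Take the big hex key out of its blue stand, flip it so that its short arm points straight down, and gently feel that short end all the way into the socket of the jar clamp's screw, without turning the screw yet. Then use the long arm as a lever to tighten the stiff screw clockwise until it comes up hard against its stop, without forcing it past the stop (20 N at the end of the long arm is plenty, 30 N too much), and let go with the key left seated in the screw. Leave everything else on the bench where it is.

Things in the scene. Friction and masses are not known exactly. Their poses are not given: they have to be found in the camera images.
- key_grip (a point): The big dark-steel hex key, L-shaped, 14 mm hexagonal bar (across flats), 0.22 kg. Point on the long arm's centre line, 45 mm from the bend. Axes of all key points: x along the short arm from bend to tip; z along the long arm from its tip to the bend; y square to the L. Both arms have flats facing +y and -y, to be pinched along y.
- key_bend (a point): The big key's bend, where the arms' centre lines meet; long arm 134 mm, short arm 52 mm from here. At the start the key stands upright, a little loose, in the stand: long arm down, bend 144 mm above the table, short arm level, pointing along the stand's +x (leftwards, seen from the robot). With the short arm seated in the screw the bend is about 119 mm above the table.
- key_short_tip (a point): Centre of the end face of the big key's short arm, 52 mm from the bend along x; the last 2 mm are chamfered.
- stand: Blue key stand, fixed block 70 mm (x) by 150 mm (y), 50 mm high; origin under its centre. The big key's square hole, 17.7 mm wide and 40 mm deep, is at y = -35 mm.
- clamp: Fixed jar clamp: base plate 170 by 150 mm, 12 mm high; a steel jar with blue cap lies along y on the -x side (collar top 75 mm high); steel boss with the steel clamp screw. Origin under the boss's centre, z up.
- slot_middle (a point): Middle of the screw's slot, 85 mm up, at the height of the socket mouth; y along the slot. The screw stands anywhere within 6 mm of here along +y or -y (not measured; it keeps its place). Its flat steel head, about 35 mm across, is flush with this height; the brass washer round it is 22 mm lower. Straight hexagonal socket, 15 mm across flats, 18 mm deep, in its middle.
- clamp_screw (a joint): Turn of the stiff screw in rad, growing clockwise from above: starts at 0 to 0.25, hard stop (tight) at 1.1. At 0 a socket corner points along the clamp's +x; the socket turns with it. The key's L-plane must pass through a corner: six directions, 6 degrees of play each side. Turning takes 1.2 N m (10 N at 115 mm from the axis); it stays where left. At the stop it gives springily, 0.03 rad per further 10 N; past 1.16 is overtightened.
- small_key: Small steel hex key standing in the stand at its y = +45 mm, bend 80 mm above the table; leave alone.
- spare_jar: Spare steel jar with blue lid, 56 mm across, 72 mm high; leave alone.
- parts_tray: Blue open tray, 120 by 90 by 40 mm; leave alone.
- reagent: Amber glass jar, 56 mm across, 120 mm high; leave alone.
- spatula: Lying spatula, 190 mm long; leave alone.
- brush: Lying brush, 170 mm long; leave alone.
- sieve_ring: Steel ring, 100 mm across, 30 mm high; leave alone.
- dish: White dish, 80 mm across, 35 mm high; leave alone.
Things that resemble listed ones, but are neither listed nor needed, are in the scene too. Leave any red look-alike of the part that bears key_grip alone. There is more than one size of the clamp; the one meant has the size given above.

How it is judged:
By the outcome, as a careful person would: the job done as asked, in the order asked, and still so for the second after the job is handed in, with the robot touching nothing.
It also fails if it takes over 72 s, if anything falls off the work surface, if the arm or the gripper's body presses on something with over 40 N, if the wrist force passes 120 N, or if a joint passes its speed limit or range.

## Working session

There is one attempt and no reset: what is moved stays moved. The work goes in short steps, Python scripts to look and compute and a tool call to move; the robot and the scene stay as the last step left them, time stands still between calls to the robot, and variables do not carry over. Pictures are saved under pics/ and viewed, at most 10 in all, crops included, and the job is handed in when it is done.

Besides the shell and the picture viewer there is one more tool, called after "Call:" by a JSON object that holds its "name" and its "arguments". servo_tool: Moves the arm, as the interface text tells. Its arguments: {"type":"object","properties":{"motion":{"type":"array","items":{"type":"array","items":{"type":"number","minimum":-1,"maximum":1}}},"jaw":{"type":"number"},"newtons":{"type":"number"}},"required":["motion"]}

```bash
mkdir -p pics; ls; python3 - <<'E'
from workcell import ctrl, imaging
import cv2, numpy as np
o=ctrl.get_obs();print({k:np.round(v,3).tolist() for k,v in o.items()})
for n in("scene","top"):
    p,d=imaging.grab_frame(n);cv2.imwrite(f"pics/{n}0.png",p[:,:,::-1]);np.save(f"{n}0.npy",d)
    m=imaging.camera_model(n);print(n,m)
E
```

```text
pics
{'clock': 0.0, 'q': [1.234, 0.116, 1.442, -0.0, 1.584, -0.038], 'qvel': [0.001, 0.001, -0.001, 0.001, -0.001, 0.0], 'effort': [-0.005, -72.126, -62.261, 0.078, 0.024, -0.0], 'position': [0.199, 0.645, 0.218], 'eef_rot': [0.149, 0.989, -0.001, -0.0], 'contact_force': [-0.119, 0.234, -0.241], 'torque': [-0.011, 0.009, 0.01], 'grasp_force': 0.0, 'grip_width': 0.093}
scene {'fx': 463.2806805929131, 'fy': 463.2806805929131, 'cx': 254.26069091663982, 'cy': 186.67215655015627, 'extrinsics': array([[ 0.87099492,  0.49127936, -0.00352675, -0.42794936],
       [ 0.28051148, -0.50318981, -0.81738199, -0.02068796],
       [-0.40333753,  0.71094627, -0.57608527,  1.59680861],
       [ 0.        ,  0.        ,  0.        ,  1.        ]])}
top {'fx': 456.2871789401958, 'fy': 456.2871789401958, 'cx': 253.43797532136858, 'cy': 192.2962139935224, 'extrinsics': array([[ 0.01163285, -0.99990272, -0.00769635,  0.03360778],
       [-0.99816225, -0.01115414, -0.05956268,  0.49246139],
       [ 0.05947104,  0.00837509, -0.9981949 ,  1.48676823],
       [ 0.        ,  0.        ,  0.        ,  1.        ]])}
```

```bash
python3 - <<'E'
import cv2
for n in("scene","top"):
    p=cv2.imread(f"pics/{n}0.png");cv2.imwrite(f"pics/{n}0b.png",cv2.resize(p,(800,600),interpolation=cv2.INTER_CUBIC))
E
```

```text
(no output)
```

View pics/scene0b.png

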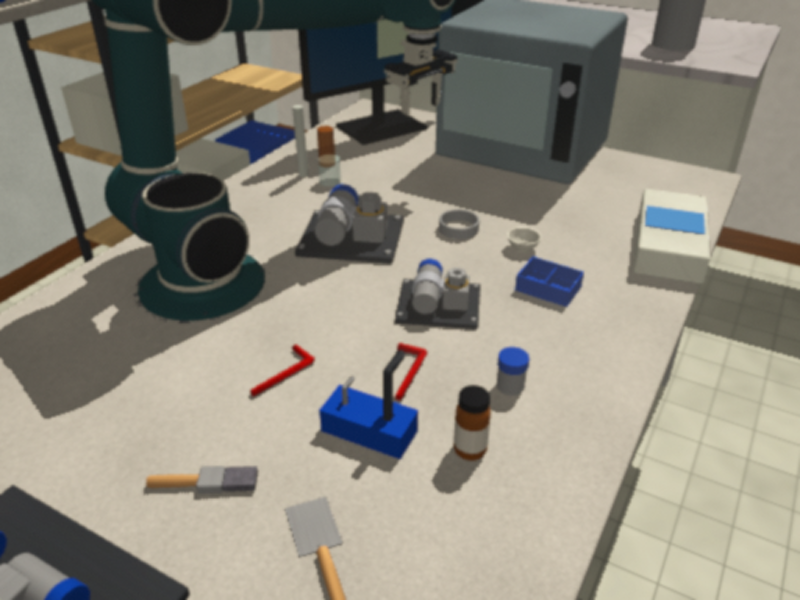

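View pics/top0b.png

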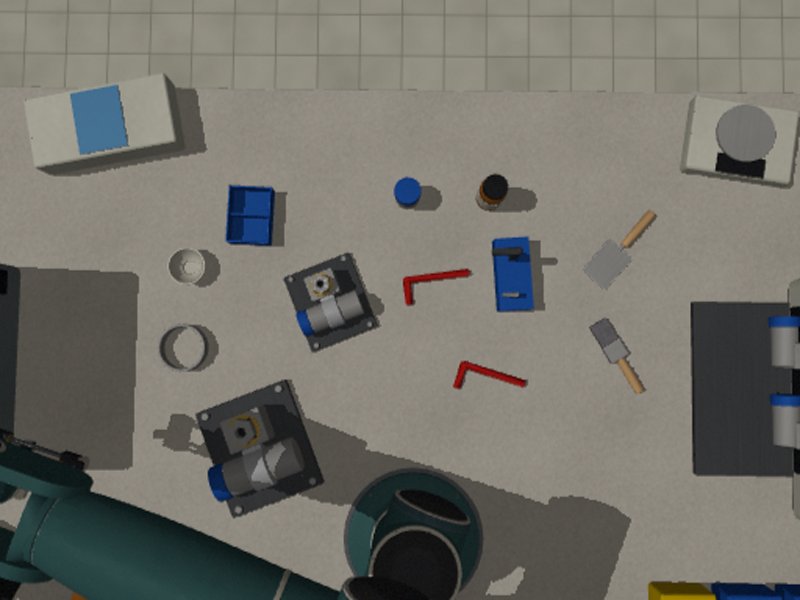

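Candidates in the top view (800×600 scale): clamps at (330,300), smaller, and (258,450), larger; stand at (513,273) with the dark big key. Red keys at (437,280) and (492,373) are look-alikes to leave alone. I'll measure the clamp sizes from enlarged crops.

```bash
cat > h.py <<'E'
import numpy as np, cv2
from workcell import ctrl, imaging
def pt(n,u,v,d=None,z=None):
    m=imaging.camera_model(n);E=m["extrinsics"];R,t=E[:3,:3],E[:3,3]
    r=R.T@np.array([(u-m["cx"])/m["fx"],(v-m["cy"])/m["fy"],1]);c=-R.T@t
    s=d if d is not None else (z-c[2])/r[2]
    return c+s*r
def cloud(n,d):
    v,u=np.mgrid[:384,:512];m=imaging.camera_model(n);E=m["extrinsics"];R,t=E[:3,:3],E[:3,3]
    P=np.stack([(u-m["cx"])/m["fx"]*d,(v-m["cy"])/m["fy"]*d,d],-1)
    return (P-t)@R
def proj(n,P):
    m=imaging.camera_model(n);E=m["extrinsics"];q=E[:3,:3]@np.asarray(P)+E[:3,3]
    return np.array([m["fx"]*q[0]/q[2]+m["cx"],m["fy"]*q[1]/q[2]+m["cy"]])
E
python3 - <<'E'
from h import *
p=cv2.imread("pics/top0.png");d=np.load("top0.npy");C=cloud("top",d)
k=1.5625
hsv=cv2.cvtColor(p,cv2.COLOR_BGR2HSV)
for nm,(a,b,c,e) in dict(small=(280,385,248,358),big=(190,330,372,522),stand=(485,545,230,318)).items():
    s=np.s_[int(c/k):int(e/k),int(a/k):int(b/k)]
    z=C[s][...,2]; zz=(z>0.006)&(C[s][...,0]<9)
    P=C[s][zz]; 
    r=cv2.minAreaRect(P[:,:2].astype(np.float32)); print(nm,r, "z hist",np.histogram(P[:,2],bins=np.arange(0,.17,.01))[0])
a=cv2.resize(p[int(245/k):int(365/k),int(275/k):int(395/k)],(380,380),interpolation=cv2.INTER_CUBIC)
b=cv2.resize(p[int(372/k):int(522/k),int(185/k):int(335/k)],(380,380),interpolation=cv2.INTER_CUBIC)
cv2.imwrite("pics/crop1.png",np.hstack([a,b]))
print(int(275/k),int(245/k),int(185/k),int(372/k),a.shape)
E
```

```text
small ((0.4879918396472931, 0.15396177768707275), (0.23009906709194183, 0.24700887501239777), 2.4823808670043945) z hist [421 838  19   9  33 217 520 178  84   0   0   0   0   0   0   0]
big ((0.21195441484451294, 0.24554768204689026), (0.3421153128147125, 0.4692917466163635), 4.982681751251221) z hist [ 202 2068  307   21   25   40   75  275  724  673  127  169    9    0
    0    0]
stand ((0.5338754653930664, -0.11276829242706299), (0.19981388747692108, 0.3264956474304199), 11.779657363891602) z hist [ 36  29  19  23 483 408   2   9  22   1   4   1   1   1  60  35]
176 156 118 238 (380, 380, 3)
```

View pics/crop1.png

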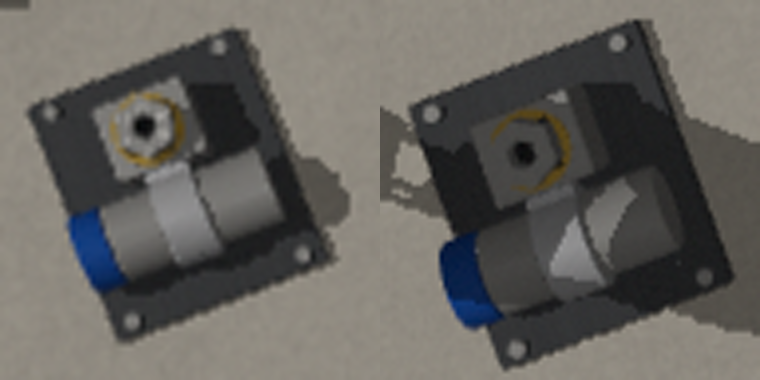

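The left crop (small clamp at top (330,300)) has plate edges of about 0.147 × 0.164 m and heights of about 75–85 mm, so it's the clamp meant. The other measures about 0.20 m and is taller. The screw socket is at crop (145,125). Next I'll look closer at the key and the screw in both views.

```bash
python3 - <<'E'
from h import *
t=cv2.imread("pics/top0.png");s=cv2.imread("pics/scene0.png")
f=lambda p,x,y,w,h,k:cv2.resize(p[y:y+h,x:x+w],(w*k,h*k),interpolation=cv2.INTER_CUBIC)
A=f(t,308,146,40,60,7);B=f(s,200,208,74,60,7)   # key top, key scene
print(A.shape,B.shape)
cv2.imwrite("pics/crop2.png",np.hstack([A,B]))
A=f(t,185,160,40,40,10);B=f(s,265,160,40,40,10)
cv2.imwrite("pics/crop3.png",np.hstack([A,B]))
C=cloud("top",np.load("top0.npy"))
m=C[140:210,300:350,2]>0.125
ys,xs=np.nonzero(m);P=C[140:210,300:350][m];print("key top pts",P.mean(0),P.min(0),P.max(0), xs.min()+300,xs.max()+300,ys.min()+140,ys.max()+140)
k=1.5625
for nm,u,v in [("reagent",493,190),("spare",407,192),("dish",187,265)]:
    i,j=int(v/k),int(u/k);print(nm,C[i-3:i+4,j-3:j+4].reshape(-1,3).mean(0))
# clamp corners from crop1 left
q=[pt("top",176+(a+.5)/5-.5,156+(b+.5)/5-.5,z=.012) for a,b in((28,107),(240,28),(335,262),(120,343))]
print(np.round(q,3));print(np.linalg.norm(q[1]-q[0]),np.linalg.norm(q[2]-q[1]), np.degrees([np.arctan2(*(q[1]-q[2])[1::-1]),np.arctan2(*(q[0]-q[3])[1::-1]),np.arctan2(*(q[0]-q[1])[1::-1])-np.pi/2]))
print("screw",pt("top",204.6,180.6,z=.085), "mid edge y", (q[0]+q[1]+q[2]+q[3])/4)
E
```

```text
(420, 280, 3) (420, 518, 3)
key top pts [ 0.55652474 -0.14605547  0.34027965] [ 0.40274577 -0.20358705  0.1291949 ] [0.59095536 0.02664568 1.51367544] 302 349 145 209
reagent [ 0.70847475 -0.14916332  0.11902113]
spare [0.71404573 0.02039244 0.0708902 ]
dish [0.56205868 0.47825115 0.03672659]
[[0.54  0.279 0.012]
 [0.594 0.139 0.012]
 [0.44  0.074 0.012]
 [0.385 0.215 0.012]]
0.14960401814865001 0.167356454901858 [22.84056284 22.37775667 21.18178001]
screw [0.52298598 0.19261028 0.085     ] mid edge y [0.48994125 0.17682276 0.012     ]
```

View pics/crop2.png

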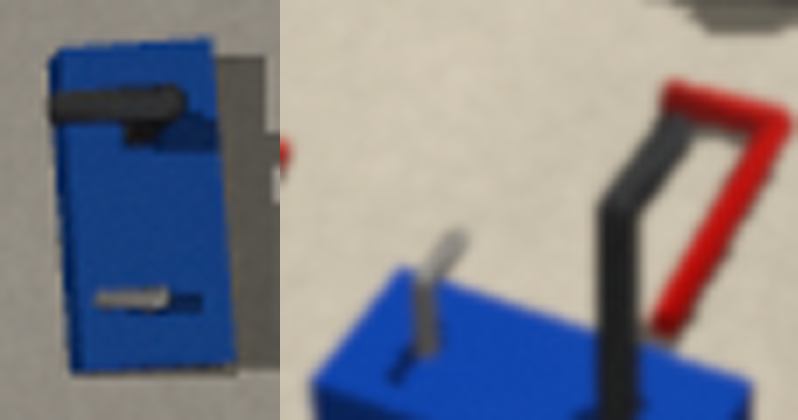

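View pics/crop3.png

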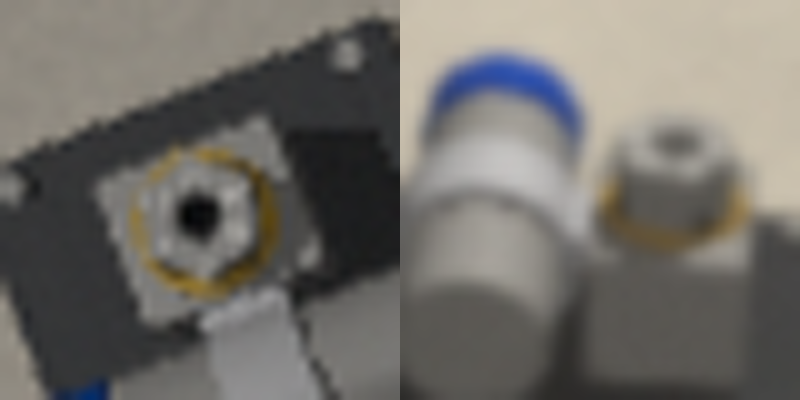

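Key: the top crop shows the bend at about (170,103) and the tip at (50,107); the scene crop shows the elbow at about (338,205) in its own half. Screw: hole at top crop (198,215) and scene crop (280,143). I'll triangulate these and estimate the hex phase.

```bash
cat >> h.py <<'E'
def tri(a,b):
    m=[]
    for n,(u,v) in (("top",a),("scene",b)):
        c=pt(n,u,v,d=0);r=pt(n,u,v,d=1)-c;r/=np.linalg.norm(r);m.append((c,r))
    A=sum(np.eye(3)-np.outer(r,r) for c,r in m);b_=sum((np.eye(3)-np.outer(r,r))@c for c,r in m)
    X=np.linalg.solve(A,b_);return X,[np.linalg.norm((np.eye(3)-np.outer(r,r))@(X-c))*1e3 for c,r in m]
E
python3 - <<'E'
from h import *
print("bend",tri((331.9,160.3),(247.9,236.9)),pt("top",331.9,160.3,z=.151))
print("tip top",pt("top",308+50.5/7-.5,146+107.5/7-.5,z=.144))
print("screw",tri((204.35,181.05),(292.55,173.85)),pt("top",204.35,181.05,z=.085),pt("scene",292.55,173.85,z=.085))
print("stand edge dir",np.degrees([np.arctan2(*(pt("top",308+a/7,146+b/7,z=.05)-pt("top",308+c/7,146+d/7,z=.05))[1::-1]) for a,b,c,d in((50,52,212,40),(52,55,75,372),(212,40,236,362))]))
# hex phase: brass/steel boundary
t=cv2.imread("pics/top0.png");hsv=cv2.cvtColor(t,cv2.COLOR_BGR2HSV).astype(np.float32);S=hsv[...,1]
ctr=proj("top",pt("top",204.35,181.05,z=.085));th=np.radians(np.arange(0,360,5))
res=[]
for a in th:
    # world angle a
    X=pt("top",*ctr,z=.085);r=np.arange(.010,.026,.0005)
    uv=np.array([proj("top",X+[q*np.cos(a),q*np.sin(a),0]) for q in r],np.float32)
    s=cv2.remap(S,uv[:,:1],uv[:,1:],cv2.INTER_LINEAR)[:,0]
    i=np.argmax(s>70) if (s>70).any() else -1
    res.append(r[i]*1e3 if i>=0 else np.nan)
res=np.array(res);print(np.round(res,1).tolist())
ok=~np.isnan(res)
M=np.stack([np.ones(ok.sum())]+[f(k*th[ok]) for k in(1,2,6) for f in(np.cos,np.sin)],1)
c=np.linalg.lstsq(M,res[ok],rcond=None)[0];print(np.round(c,2),"corner dir deg",np.degrees(np.arctan2(c[6],c[5]))/6)
E
```

```text
bend (array([ 0.5841121 , -0.19675051,  0.14532933]), [np.float64(0.7444772525707165), np.float64(0.7444772525709126)]) [ 0.582729   -0.19621365  0.151     ]
tip top [ 0.58141246 -0.14559059  0.144     ]
screw (array([0.52196573, 0.1936335 , 0.08451641]), [np.float64(0.41763991931774364), np.float64(0.41763991931753897)]) [0.52155806 0.19337133 0.085     ] [0.52259213 0.19323841 0.085     ]
stand edge dir [94.86997412  4.32277899  4.26214734]
[18.0, 19.0, nan, nan, 19.5, 18.0, 18.0, 17.5, 17.0, 17.0, 17.5, nan, nan, nan, nan, nan, nan, 19.0, 18.0, 18.0, 18.0, 17.5, 17.5, 18.0, 18.5, 20.0, 20.5, 20.0, 19.0, 19.0, 19.0, 19.0, 18.5, 18.0, 18.0, 18.5, 19.5, 20.0, 20.5, 21.0, 20.5, 19.5, 19.5, 19.5, 19.5, 19.5, 20.5, 20.5, 21.0, 21.0, 20.5, 20.0, 19.5, 19.0, 19.0, 19.0, 19.5, 19.0, 19.0, 19.0, 19.0, 19.5, 20.5, 20.5, 19.0, 18.0, 18.0, 18.0, 17.5, 17.5, 17.0, 17.5]
[18.94 -0.7  -0.65 -0.18  0.17  0.29  0.84] corner dir deg 11.856572616049014
```

Bend at about (0.584, −0.197, 0.145), key x heading about 94°. Screw at (0.522, 0.193, 0.0845), corner directions about 12° + 60k, so I'll lay the long arm at −48° and sweep to about −101°. Now a planner helper for the approach: 45° lean, gripping 38 mm below the bend.

```bash
cat >> h.py <<'E'
from scipy.spatial.transform import Rotation as Ro
def frame(yaw_y,zt):   # tool y at yaw, z = zt
    y=np.array([np.cos(yaw_y),np.sin(yaw_y),0]);z=np.array(zt)/np.linalg.norm(zt);x=np.cross(y,z);return Ro.from_matrix(np.stack([x,y,z],1))
def keytool(psi,lean,y_sign=-1):
    # psi: heading of key 'h' = horizontal dir (deg); tool points down, tilted by lean deg from vertical towards +h ; tool y = h turned -90
    h=np.array([np.cos(np.radians(psi)),np.sin(np.radians(psi)),0]);l=np.radians(lean)
    return frame(np.radians(psi-90),np.sin(l)*h-np.cos(l)*np.array([0,0,1]))
def plan(R,grasp,back=0.):
    o=ctrl.get_obs();Rc=Ro.from_quat(o["eef_rot"]);p=np.array(o["position"])
    T=np.array(grasp)+R.as_matrix()[:,2]*(.019-back)
    print("t %.2f"%o["clock"],"TCP",np.round(p,4),"target",np.round(T,4),"q",np.round(o["q"],2),"F",np.round(o["contact_force"],1))
    print(" shift first (x20mm) in current tool:",np.round(Rc.inv().apply(T-p)/.02,3))
    print(" then turn (x180):",np.round((Rc.inv()*R).as_rotvec()/np.pi,4)," shift in target tool:",np.round(R.inv().apply(T-p)/.02,3))
E
python3 - <<'E'
from h import *
plan(keytool(94,45),[.584,-.197,.106],.10)
E
```

```text
t 0.10 TCP [0.1986 0.6449 0.218 ] target [ 0.588  -0.2541  0.1633] q [ 1.23  0.12  1.44  0.    1.58 -0.04] F [ 0.3 -0.  -0.3]
 shift first (x20mm) in current tool: [-31.839 -37.227   2.772]
 then turn (x180): [-0.1502  0.2187  0.3617]  shift in target tool: [-34.604  16.285 -30.735]
```

Call:
{"name": "servo_tool", "arguments": {"motion": [[-0.8, -0.93, 0, 0, 0, 0], [-0.8, -0.93, 0, 0, 0, 0], [-0.8, -0.93, 0, 0, 0, 0], [-0.8, -0.93, 0, 0, 0, 0], [-0.8, -0.93, 0, 0, 0, 0], [-0.8, -0.93, 0, 0, 0, 0], [-0.8, -0.93, 0, 0, 0, 0], [-0.8, -0.93, 0, 0, 0, 0], [-0.8, -0.93, 0, 0, 0, 0], [-0.8, -0.93, 0, 0, 0, 0], [-0.8, -0.93, 0, 0, 0, 0], [-0.8, -0.93, 0, 0, 0, 0], [-0.8, -0.93, 0, 0, 0, 0], [-0.8, -0.93, 0, 0, 0, 0], [-0.8, -0.93, 0, 0, 0, 0], [-0.8, -0.93, 0, 0, 0, 0], [-0.8, -0.93, 0, 0, 0, 0], [-0.8, -0.93, 0, 0, 0, 0], [-0.8, -0.93, 0, 0, 0, 0], [-0.8, -0.93, 0, 0, 0, 0]], "jaw": 0.6}}

```text
clock: 1.77
position: [0.3952, 0.1942, 0.2185]
eef_rot: [0.149, 0.989, -0.0, -0.0]
contact_force: [-0.5, 0.4, 0.2]
grip_width: 0.0555
grasp_force: 0.0
```

Call:
{"name": "servo_tool", "arguments": {"motion": [[-0.8, -0.93, 0, 0, 0, 0], [-0.8, -0.93, 0, 0, 0, 0], [-0.8, -0.93, 0, 0, 0, 0], [-0.8, -0.93, 0, 0, 0, 0], [-0.8, -0.93, 0, 0, 0, 0], [-0.8, -0.93, 0, 0, 0, 0], [-0.8, -0.93, 0, 0, 0, 0], [-0.8, -0.93, 0, 0, 0, 0], [-0.8, -0.93, 0, 0, 0, 0], [-0.8, -0.93, 0, 0, 0, 0], [-0.8, -0.93, 0, 0, 0, 0], [-0.8, -0.93, 0, 0, 0, 0], [-0.8, -0.93, 0, 0, 0, 0], [-0.8, -0.93, 0, 0, 0, 0], [-0.8, -0.93, 0, 0, 0, 0], [-0.8, -0.93, 0, 0, 0, 0], [-0.8, -0.93, 0, 0, 0, 0], [-0.8, -0.93, 0, 0, 0, 0], [-0.8, -0.93, 0, 0, 0, 0], [-0.8, -0.93, 0, 0, 0, 0]]}}

```text
clock: 3.43
position: [0.5916, -0.2555, 0.2182]
eef_rot: [0.149, 0.989, 0.0, -0.0]
contact_force: [-0.1, -1.0, 0.9]
grip_width: 0.0559
grasp_force: 0.0
```

Call:
{"name": "servo_tool", "arguments": {"motion": [[0, 0, 0.2, -0.01, 0.0146, 0.0241], [0, 0, 0, -0.01, 0.0146, 0.0241], [0, 0, 0, -0.01, 0.0146, 0.0241], [0, 0, 0, -0.01, 0.0146, 0.0241], [0, 0, 0, -0.01, 0.0146, 0.0241], [0, 0, 0, -0.01, 0.0146, 0.0241], [0, 0, 0, -0.01, 0.0146, 0.0241], [0, 0, 0, -0.01, 0.0146, 0.0241], [0, 0, 0, -0.01, 0.0146, 0.0241], [0, 0, 0, -0.01, 0.0146, 0.0241], [0, 0, 0, -0.01, 0.0146, 0.0241], [0, 0, 0, -0.01, 0.0146, 0.0241], [0, 0, 0, -0.01, 0.0146, 0.0241], [0, 0, 0, -0.01, 0.0146, 0.0241], [0, 0, 0, -0.01, 0.0146, 0.0241]]}}

```text
clock: 4.68
position: [0.5914, -0.2544, 0.2142]
eef_rot: [0.631, 0.674, 0.262, -0.282]
contact_force: [-0.1, -1.0, -0.0]
grip_width: 0.0557
grasp_force: 0.0
```

```bash
python3 - <<'E'
from h import *
plan(keytool(94,45),[.584,-.197,.106],.0)
E
```

```text
t 4.68 TCP [ 0.5914 -0.2544  0.2142] target [ 0.5831 -0.1836  0.0926] q [-0.69  0.35  1.32  0.6   2.   -0.65] F [-0.1 -1.  -0. ]
 shift first (x20mm) in current tool: [-1.812 -0.163  6.811]
 then turn (x180): [ 0.0001 -0.0014 -0.0011]  shift in target tool: [-1.782 -0.168  6.819]
```

Call:
{"name": "servo_tool", "arguments": {"motion": [[-0.9, -0.08, 0, 0, 0, 0], [-0.89, -0.08, 0, 0, 0, 0], [0, 0, 0.8, 0, 0, 0], [0, 0, 0.8, 0, 0, 0], [0, 0, 0.8, 0, 0, 0], [0, 0, 0.8, 0, 0, 0], [0, 0, 0.8, 0, 0, 0], [0, 0, 0.8, 0, 0, 0], [0, 0, 0.8, 0, 0, 0], [0, 0, 0.6, 0, 0, 0], [0, 0, 0.4, 0, 0, 0], [0, 0, 0.2, 0, 0, 0], [0, 0, 0, 0, 0, 0]]}}

```text
clock: 5.77
position: [0.583, -0.1836, 0.0926]
eef_rot: [0.629, 0.676, 0.261, -0.281]
contact_force: [0.0, -0.5, 0.5]
grip_width: 0.0556
grasp_force: 0.0
```

```bash
python3 - <<'E'
from h import *
plan(keytool(94,45),[.584,-.197,.106],.0)
t=imaging.grab_frame("top")[0];s=imaging.grab_frame("scene")[0]
f=lambda p,x,y,w,h,k:cv2.resize(p[y:y+h,x:x+w,::-1],(w*k,h*k),interpolation=cv2.INTER_CUBIC)
cv2.imwrite("pics/grasp.png",np.hstack([f(t,290,130,64,80,6),f(s,200,190,66,80,6)]))
E
```

```text
t 5.77 TCP [ 0.583  -0.1836  0.0926] target [ 0.5831 -0.1836  0.0926] q [-0.62  0.34  1.54  0.59  1.79 -0.72] F [ 0.  -0.5  0.5]
 shift first (x20mm) in current tool: [-0.003  0.002 -0.   ]
 then turn (x180): [-0.0005 -0.0004  0.0004]  shift in target tool: [-0.003  0.002 -0.   ]
```

View pics/grasp.png

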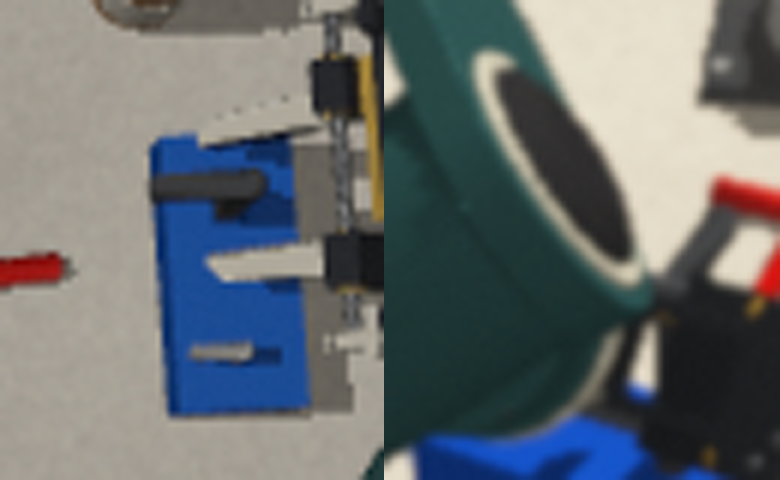

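The key sits between the fingertips: key at (210,187), fingertips at about (205,145) and (210,262), and the shaft at about (228,208) is centred. Now to close and lift.

Call:
{"name": "servo_tool", "arguments": {"motion": [[0, 0, 0, 0, 0, 0], [0, 0, 0, 0, 0, 0], [0, 0, 0, 0, 0, 0], [0, 0, 0, 0, 0, 0], [0, 0, 0, 0, 0, 0], [0, 0, 0, 0, 0, 0], [0, 0, 0, 0, 0, 0], [0, 0, 0, 0, 0, 0]], "jaw": 0, "newtons": 15}}

```text
clock: 6.53
position: [0.5832, -0.1838, 0.0933]
eef_rot: [0.63, 0.676, 0.261, -0.28]
contact_force: [1.1, 0.1, 0.1]
grip_width: 0.0138
grasp_force: 14.9
```

Call:
{"name": "servo_tool", "arguments": {"motion": [[0, 0, 0, 0, 0, 0], [0, 0, 0, 0, 0, 0], [0.2, 0, -0.2, 0, 0, 0], [0.3, 0, -0.3, 0, 0, 0], [0.3, 0, -0.3, 0, 0, 0], [0.4, 0, -0.4, 0, 0, 0], [0.4, 0, -0.4, 0, 0, 0], [0.4, 0, -0.4, 0, 0, 0], [0.5, 0, -0.5, 0, 0, 0], [0.5, 0, -0.5, 0, 0, 0], [0.5, 0, -0.5, 0, 0, 0], [0.5, 0, -0.5, 0, 0, 0], [0, 0, 0, 0, 0, 0]], "newtons": 50}}

```text
clock: 7.62
position: [0.5837, -0.1842, 0.2101]
eef_rot: [0.629, 0.677, 0.262, -0.279]
contact_force: [0.3, -0.3, -1.6]
grip_width: 0.0136
grasp_force: 49.9
```

```bash
python3 - <<'E'
from h import *
# final key pose: long arm heading -48, h = -48; tool leans 45 towards h
psi=-48
s=np.array([np.cos(np.radians(132)),np.sin(np.radians(132)),0])
scr=np.array([.522,.1935,0]);bend=scr+[0,0,.147+.02]
# tool y must stay = key -y : heading 94-90=4 -> 4+38=42 ; z = -sin45 s - cos45 up
z=-np.sin(np.pi/4)*s-np.array([0,0,np.cos(np.pi/4)])
R=frame(np.radians(42),z)
plan(R,bend-.038*s)
R0=keytool(94,45)
print((R0.inv()*R).as_rotvec()/np.pi)
E
```

```text
t 7.62 TCP [ 0.5837 -0.1842  0.2101] target [0.5564 0.1553 0.1536] q [-0.62  0.25  1.45  0.62  1.94 -0.62] F [ 0.3 -0.3 -1.6]
 shift first (x20mm) in current tool: [10.056 -0.17  14.03 ]
 then turn (x180): [ 0.001  -0.4794 -0.2333]  shift in target tool: [11.564 10.343 -7.568]
[ 0.         -0.47992599 -0.2337013 ]
```

Call:
{"name": "servo_tool", "arguments": {"motion": [[0, 0, 0, 0, -0.03, -0.0146], [0, 0, 0, 0, -0.03, -0.0146], [0, 0, 0, 0, -0.03, -0.0146], [0, 0, 0, 0, -0.03, -0.0146], [0, 0, 0, 0, -0.03, -0.0146], [0, 0, 0, 0, -0.03, -0.0146], [0, 0, 0, 0, -0.03, -0.0146], [0, 0, 0, 0, -0.03, -0.0146], [0, 0, 0, 0, -0.03, -0.0146], [0, 0, 0, 0, -0.03, -0.0146], [0, 0, 0, 0, -0.03, -0.0146], [0, 0, 0, 0, -0.03, -0.0146], [0, 0, 0, 0, -0.03, -0.0146], [0, 0, 0, 0, -0.03, -0.0146], [0, 0, 0, 0, -0.03, -0.0146], [0, 0, 0, 0, -0.03, -0.0146], [0, 0, 0, 0, 0, 0]]}}

```text
clock: 9.03
position: [0.5817, -0.1826, 0.2036]
eef_rot: [0.374, 0.845, -0.156, 0.35]
contact_force: [-0.6, 0.2, -3.1]
grip_width: 0.0136
grasp_force: 49.9
```

```bash
cat >> h.py <<'E'
def final(psi,lean,scr,bendz,L=.038):
    # key upright-L: long arm heading psi (deg), tool lean towards psi
    h=np.array([np.cos(np.radians(psi)),np.sin(np.radians(psi)),0])
    R=frame(np.radians(psi+90),np.sin(np.radians(lean))*h-np.array([0,0,np.cos(np.radians(lean))]))
    return R,np.array([scr[0],scr[1],bendz])+L*h
E
python3 - <<'E'
from h import *
plan(*final(-48,45,[.522,.1935],.21))
t=imaging.grab_frame("top")[0];s=imaging.grab_frame("scene")[0]
cv2.imwrite("pics/flip.png",np.hstack([cv2.resize(p[y:y+112,x:x+112,::-1],(392,392),interpolation=cv2.INTER_CUBIC) for p,x,y in((t,270,100),(s,200,150))]))
E
```

```text
t 9.03 TCP [ 0.5817 -0.1826  0.2036] target [0.5564 0.1553 0.1966] q [-0.11 -0.38  2.06 -0.63  0.92 -0.6 ] F [-0.6  0.2 -3.1]
 shift first (x20mm) in current tool: [ 9.667 10.415 -9.229]
 then turn (x180): [0.0002 0.0002 0.0015]  shift in target tool: [ 9.724 10.362 -9.228]
```

View pics/flip.png

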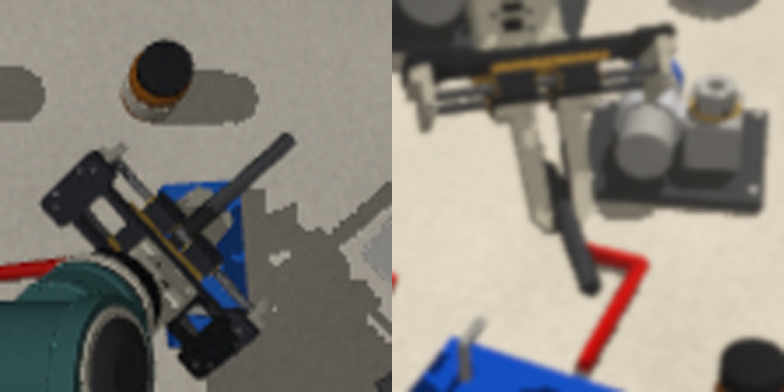

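The key is flipped: its long arm tip is at top crop (288,140) and scene crop (198,285). I'll check its tilt in the grip.

```bash
python3 - <<'E'
from h import *
o=ctrl.get_obs();R=Ro.from_quat(o["eef_rot"]).as_matrix();g=np.array(o["position"])-.019*R[:,2]
X,e=tri((351.9,139.6),(256.2,231.1));d=X-g
print("grasp",g,"tip",X,e,"len",np.linalg.norm(d),"heading",np.degrees(np.arctan2(d[1],d[0])),"elev",np.degrees(np.arcsin(d[2]/np.linalg.norm(d))))
E
```

```text
grasp [ 0.57378565 -0.17327878  0.2193149 ] tip [ 0.63384328 -0.24211966  0.21891039] [np.float64(0.03889603253837449), np.float64(0.03889603253833579)] len 0.09135726195235382 heading -48.898156088972264 elev -0.25369614627622156
```

The key is level (−0.25°) at heading −48.9°, gripped about 39–41 mm from the bend. Carrying it over the screw.

Call:
{"name": "servo_tool", "arguments": {"motion": [[0.3, 0.32, -0.28, 0, 0, 0], [0.57, 0.61, -0.54, 0, 0, 0], [0.57, 0.61, -0.54, 0, 0, 0], [0.57, 0.61, -0.54, 0, 0, 0], [0.57, 0.61, -0.54, 0, 0, 0], [0.57, 0.61, -0.54, 0, 0, 0], [0.57, 0.61, -0.54, 0, 0, 0], [0.57, 0.61, -0.54, 0, 0, 0], [0.57, 0.61, -0.54, 0, 0, 0], [0.57, 0.61, -0.54, 0, 0, 0], [0.57, 0.61, -0.54, 0, 0, 0], [0.57, 0.61, -0.54, 0, 0, 0], [0.57, 0.61, -0.54, 0, 0, 0], [0.57, 0.61, -0.54, 0, 0, 0], [0.57, 0.61, -0.54, 0, 0, 0], [0.57, 0.61, -0.54, 0, 0, 0], [0.57, 0.61, -0.54, 0, 0, 0], [0.3, 0.32, -0.28, 0, 0, 0], [0, 0, 0, 0, 0, 0]]}}

```text
clock: 10.72
position: [0.5587, 0.156, 0.1995]
eef_rot: [0.376, 0.845, -0.155, 0.349]
contact_force: [0.5, -0.3, -2.8]
grip_width: 0.0132
grasp_force: 49.9
```

```bash
python3 - <<'E'
from h import *
plan(*final(-48.9+.9,45,[.522,.1935],.155,.0395))
E
```

```text
t 10.72 TCP [0.5587 0.156  0.1995] target [0.5574 0.1542 0.1416] q [ 0.6  -0.17  1.9  -0.79  1.36  0.02] F [ 0.5 -0.3 -2.8]
 shift first (x20mm) in current tool: [ 2.024 -0.109  2.069]
 then turn (x180): [ 0.0003 -0.0009  0.0001]  shift in target tool: [ 2.029 -0.107  2.064]
```

Call:
{"name": "servo_tool", "arguments": {"motion": [[0.4, -0.02, 0.41, 0, 0, 0], [0.4, -0.02, 0.41, 0, 0, 0], [0.4, -0.02, 0.41, 0, 0, 0], [0.4, -0.02, 0.41, 0, 0, 0], [0.4, -0.02, 0.41, 0, 0, 0], [0, 0, 0, 0, 0, 0], [0, 0, 0, 0, 0, 0]]}}

```text
clock: 11.3
position: [0.5572, 0.1519, 0.1413]
eef_rot: [0.376, 0.844, -0.156, 0.349]
contact_force: [0.1, 0.5, -1.5]
grip_width: 0.0131
grasp_force: 49.9
```

```bash
python3 - <<'E'
from h import *
plan(*final(-48,45,[.522,.1935],.155,.0395))
t=imaging.grab_frame("top")[0];s=imaging.grab_frame("scene")[0]
o=ctrl.get_obs();R=Ro.from_quat(o["eef_rot"]).as_matrix();g=np.array(o["position"])-.019*R[:,2]
h=np.array([np.cos(np.radians(-48.5)),np.sin(np.radians(-48.5)),0]);b=g-.0395*h
for nm,P in(("bend",b),("stip",b-[0,0,.052]),("ltip",b+.134*h)):print(nm,P.round(4),"top",proj("top",P).round(1),"scene",proj("scene",P).round(1))
cv2.imwrite("pics/over.png",np.hstack([cv2.resize(p[y:y+80,x:x+65,::-1],(390,480),interpolation=cv2.INTER_CUBIC) for p,x,y in((t,180,140),(s,265,135))]))
E
```

```text
t 11.30 TCP [0.5572 0.1519 0.1413] target [0.5574 0.1542 0.1416] q [ 0.59 -0.13  1.96 -0.82  1.29  0.09] F [ 0.1  0.5 -1.5]
 shift first (x20mm) in current tool: [ 0.046  0.082 -0.063]
 then turn (x180): [-0.0001 -0.0004  0.0002]  shift in target tool: [ 0.046  0.082 -0.063]
bend [0.5225 0.1919 0.1562] top [202.1 178.7] scene [293.4 154.9]
stip [0.5225 0.1919 0.1042] top [204.1 180.2] scene [292.6 169. ]
ltip [0.6113 0.0916 0.1562] top [236.1 149.6] scene [306.3 178.7]
```

View pics/over.png

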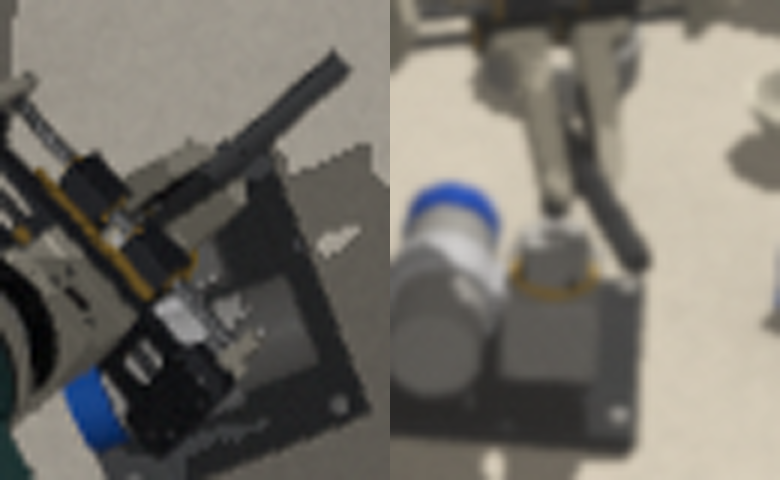

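The scene view shows the short tip at (292.4,170) just above the head, which matches the predicted (292.6,169). Correcting 1.6 mm in y and lowering to just above the mouth.

Call:
{"name": "servo_tool", "arguments": {"motion": [[0.046, 0.082, -0.063, 0, 0, 0], [0.07, 0, 0.07, 0, 0, 0], [0.07, 0, 0.07, 0, 0, 0], [0.07, 0, 0.07, 0, 0, 0], [0.07, 0, 0.07, 0, 0, 0], [0.07, 0, 0.07, 0, 0, 0], [0.07, 0, 0.07, 0, 0, 0], [0.07, 0, 0.07, 0, 0, 0], [0.07, 0, 0.07, 0, 0, 0], [0, 0, 0, 0, 0, 0], [0, 0, 0, 0, 0, 0]]}}

```text
clock: 12.32
position: [0.5576, 0.1546, 0.1265]
eef_rot: [0.376, 0.844, -0.155, 0.349]
contact_force: [0.1, 0.0, -2.1]
grip_width: 0.0134
grasp_force: 49.9
```

Call:
{"name": "servo_tool", "arguments": {"motion": [[0.035, 0, 0.035, 0, 0, 0], [0.035, 0, 0.035, 0, 0, 0], [0, 0, 0, 0, 0, 0]]}}

```text
clock: 12.57
position: [0.5577, 0.1546, 0.1246]
eef_rot: [0.376, 0.844, -0.155, 0.349]
contact_force: [0.3, 0.1, -2.0]
grip_width: 0.0136
grasp_force: 49.9
```

Call:
{"name": "servo_tool", "arguments": {"motion": [[0.035, 0, 0.035, 0, 0, 0], [0.035, 0, 0.035, 0, 0, 0], [0, 0, 0, 0, 0, 0]]}}

```text
clock: 12.82
position: [0.5581, 0.1546, 0.1235]
eef_rot: [0.376, 0.844, -0.155, 0.35]
contact_force: [0.1, -0.8, 6.1]
grip_width: 0.0135
grasp_force: 50.0
```

```bash
python3 - <<'E'
from h import *
plan(*final(-48,45,[.522,.1935],.1365,.0395))
o=ctrl.get_obs();print(o["torque"])
E
```

```text
t 12.82 TCP [0.5581 0.1546 0.1235] target [0.5574 0.1542 0.1231] q [ 0.6  -0.11  1.98 -0.82  1.27  0.12] F [ 0.1 -0.8  6.1]
 shift first (x20mm) in current tool: [ 0.019 -0.042  0.012]
 then turn (x180): [ 0.0005  0.     -0.0002]  shift in target tool: [ 0.019 -0.042  0.012]
[-0.1647096  -0.01944041 -0.0500811 ]
```

Contact is at the expected height (+8 N). Next, a feeling search around this spot with light pressure.

Call:
{"name": "servo_tool", "arguments": {"motion": [[0, 0.025, 0, 0, 0, 0], [0, 0.025, 0, 0, 0, 0], [0, 0, 0, 0, 0, 0]]}}

```text
clock: 13.07
position: [0.5585, 0.1553, 0.1231]
eef_rot: [0.376, 0.844, -0.155, 0.35]
contact_force: [-3.8, 2.6, -5.5]
grip_width: 0.0136
grasp_force: 50.0
```

Call:
{"name": "servo_tool", "arguments": {"motion": [[-0.018, 0, 0.018, 0, 0, 0], [-0.018, 0, 0.018, 0, 0, 0], [0, 0, 0, 0, 0, 0]]}}

```text
clock: 13.32
position: [0.5587, 0.1549, 0.1219]
eef_rot: [0.376, 0.845, -0.155, 0.349]
contact_force: [-5.8, 5.9, -1.6]
grip_width: 0.0135
grasp_force: 49.9
```

Call:
{"name": "servo_tool", "arguments": {"motion": [[0, -0.025, 0, 0, 0, 0], [0, -0.025, 0, 0, 0, 0], [0, 0, 0, 0, 0, 0]]}}

```text
clock: 13.57
position: [0.558, 0.1544, 0.122]
eef_rot: [0.376, 0.845, -0.154, 0.349]
contact_force: [-3.5, 6.9, -1.8]
grip_width: 0.0134
grasp_force: 50.0
```

Call:
{"name": "servo_tool", "arguments": {"motion": [[0, -0.025, 0, 0, 0, 0], [0, -0.025, 0, 0, 0, 0], [0, 0, 0, 0, 0, 0]]}}

```text
clock: 13.82
position: [0.5575, 0.154, 0.1221]
eef_rot: [0.376, 0.845, -0.154, 0.349]
contact_force: [-1.7, 7.7, -1.4]
grip_width: 0.0137
grasp_force: 50.0
```

The tip has dropped about 1.3 mm and side forces show that it's caught in the mouth. I'll centre by the forces (lateral +1.8 mm, −1.4 mm along the arm) and push down lightly.

Call:
{"name": "servo_tool", "arguments": {"motion": [[0.01, 0.03, -0.01, 0, 0, 0], [0.02, 0.03, -0.02, 0, 0, 0], [0.02, 0.03, -0.02, 0, 0, 0], [0, 0, 0, 0, 0, 0], [0, 0, 0, 0, 0, 0]]}}

```text
clock: 14.23
position: [0.5579, 0.1554, 0.1224]
eef_rot: [0.376, 0.844, -0.155, 0.349]
contact_force: [-1.9, 1.8, -0.8]
grip_width: 0.0134
grasp_force: 49.9
```

Call:
{"name": "servo_tool", "arguments": {"motion": [[0.02, 0, 0.02, 0, 0, 0], [0.02, 0, 0.02, 0, 0, 0], [0, 0, 0, 0, 0, 0]]}}

```text
clock: 14.48
position: [0.5582, 0.1553, 0.122]
eef_rot: [0.376, 0.844, -0.155, 0.35]
contact_force: [-2.2, 0.5, 4.1]
grip_width: 0.0133
grasp_force: 50.0
```

Call:
{"name": "servo_tool", "arguments": {"motion": [[0.02, 0, 0.02, 0, 0, 0], [0, 0, 0, 0, 0, 0]]}}

```text
clock: 14.65
position: [0.5584, 0.1554, 0.1218]
eef_rot: [0.376, 0.844, -0.155, 0.35]
contact_force: [-1.7, 0.1, 6.8]
grip_width: 0.0136
grasp_force: 50.0
```

```bash
cat >> h.py <<'E'
def feel(psi=-48):
    o=ctrl.get_obs();h=np.array([np.cos(np.radians(psi)),np.sin(np.radians(psi)),0]);l=np.array([-h[1],h[0],0])
    F=np.array(o["contact_force"]);T=np.array(o["torque"]);R=Ro.from_quat(o["eef_rot"]).as_matrix()
    print("t %.2f"%o["clock"],"F h %.1f lat %.1f up %.1f"%(F@h,F@l,F[2]),"T h %.2f lat %.2f up %.2f"%(T@h,T@l,T[2]),"pos",np.round(o["position"],4),"yaw tool y",np.degrees(np.arctan2(R[1,1],R[0,1])).round(2),"tilt y",R[2,1].round(4),"lean",np.degrees(np.arccos(-R[2,2])).round(2))
E
python3 -c "
from h import *
feel()"
```

```text
t 14.65 F h -1.2 lat -1.2 up 6.8 T h -0.33 lat 0.08 up -0.18 pos [0.5584 0.1554 0.1218] yaw tool y 42.03 tilt y 0.0015 lean 45.0
```

Caught about 1.5 mm deep on the chamfer. The moment (−0.18 about up) suggests a clockwise yaw correction, so I'll feel with 1° yaw steps about the screw axis.

Call:
{"name": "servo_tool", "arguments": {"motion": [[0, -0.046, 0, 0.0039, 0, 0.0039], [0, -0.046, 0, 0.0039, 0, 0.0039], [0, 0, 0, 0, 0, 0]]}}

```text
clock: 14.9
position: [0.557, 0.1542, 0.1218]
eef_rot: [0.391, 0.837, -0.161, 0.347]
contact_force: [-1.1, -0.4, 7.0]
grip_width: 0.0135
grasp_force: 50.0
```

```bash
python3 -c "
from h import *
feel()"
```

```text
t 14.90 F h -0.4 lat -1.1 up 7.0 T h -0.32 lat 0.02 up -0.09 pos [0.557  0.1542 0.1218] yaw tool y 39.98 tilt y 0.0017 lean 44.99
```

Call:
{"name": "servo_tool", "arguments": {"motion": [[0, -0.046, 0, 0.0039, 0, 0.0039], [0, -0.046, 0, 0.0039, 0, 0.0039], [0, 0, 0, 0, 0, 0]]}}

```text
clock: 15.15
position: [0.5556, 0.1531, 0.1218]
eef_rot: [0.405, 0.83, -0.167, 0.344]
contact_force: [-0.9, 0.1, 7.2]
grip_width: 0.0134
grasp_force: 50.0
```

```bash
python3 -c "
from h import *
feel()"
```

```text
t 15.15 F h -0.7 lat -0.6 up 7.2 T h -0.16 lat 0.06 up -0.03 pos [0.5556 0.1531 0.1218] yaw tool y 38.0 tilt y 0.0018 lean 44.99
```

Call:
{"name": "servo_tool", "arguments": {"motion": [[0.013, 0, -0.013, 0, 0, 0], [0.013, 0, -0.013, 0, 0, 0], [0, 0, 0, 0, 0, 0]]}}

```text
clock: 15.4
position: [0.5553, 0.1535, 0.122]
eef_rot: [0.405, 0.83, -0.167, 0.345]
contact_force: [1.0, -1.2, 7.3]
grip_width: 0.0136
grasp_force: 50.0
```

Call:
{"name": "servo_tool", "arguments": {"motion": [[0, -0.02, 0, 0, 0, 0], [0, -0.02, 0, 0, 0, 0], [0, 0, 0, 0, 0, 0]]}}

```text
clock: 15.65
position: [0.5548, 0.1531, 0.122]
eef_rot: [0.405, 0.83, -0.167, 0.345]
contact_force: [1.5, -1.2, 5.8]
grip_width: 0.0132
grasp_force: 49.9
```

Call:
{"name": "servo_tool", "arguments": {"motion": [[0, 0.04, 0, 0, 0, 0], [0, 0.04, 0, 0, 0, 0], [0, 0, 0, 0, 0, 0]]}}

```text
clock: 15.9
position: [0.5558, 0.1539, 0.1219]
eef_rot: [0.405, 0.83, -0.167, 0.344]
contact_force: [-0.7, -2.8, 7.5]
grip_width: 0.0133
grasp_force: 50.0
```

```bash
python3 -c "
from h import *
feel(-52)"
```

```text
t 15.90 F h 1.7 lat -2.3 up 7.5 T h -0.49 lat -0.41 up -0.17 pos [0.5558 0.1539 0.1219] yaw tool y 38.04 tilt y 0.0013 lean 45.02
```

Call:
{"name": "servo_tool", "arguments": {"motion": [[-0.016, -0.065, 0.016, 0, 0, 0], [0, 0, 0, 0, 0, 0], [0, -0.046, 0, 0.0039, 0, 0.0039], [0, -0.046, 0, 0.0039, 0, 0.0039], [0, 0, 0, 0, 0, 0]]}}

```text
clock: 16.32
position: [0.5537, 0.152, 0.1218]
eef_rot: [0.42, 0.823, -0.173, 0.341]
contact_force: [0.6, 1.1, 6.2]
grip_width: 0.0133
grasp_force: 49.9
```

```bash
python3 -c "
from h import *
feel(-54)"
```

```text
t 16.32 F h -0.6 lat 1.2 up 6.2 T h 0.05 lat 0.03 up 0.10 pos [0.5537 0.152  0.1218] yaw tool y 36.03 tilt y 0.0022 lean 44.98
```

Call:
{"name": "servo_tool", "arguments": {"motion": [[0, -0.046, 0, 0.0039, 0, 0.0039], [0, -0.046, 0, 0.0039, 0, 0.0039], [0, 0, 0, 0, 0, 0]]}}

```text
clock: 16.57
position: [0.5522, 0.151, 0.1217]
eef_rot: [0.434, 0.816, -0.178, 0.338]
contact_force: [-1.0, 3.0, 5.6]
grip_width: 0.0134
grasp_force: 49.9
```

```bash
python3 -c "
from h import *
feel(-56)
t=imaging.grab_frame('top')[0];s=imaging.grab_frame('scene')[0]
cv2.imwrite('pics/feel.png',np.hstack([cv2.resize(p[y:y+60,x:x+60,::-1],(400,400),interpolation=cv2.INTER_CUBIC) for p,x,y in((t,190,140),(s,265,140))]))"
```

```text
t 16.57 F h -3.0 lat 0.9 up 5.6 T h 0.16 lat 0.27 up 0.13 pos [0.5522 0.151  0.1217] yaw tool y 34.05 tilt y 0.0022 lean 44.96
```

View pics/feel.png

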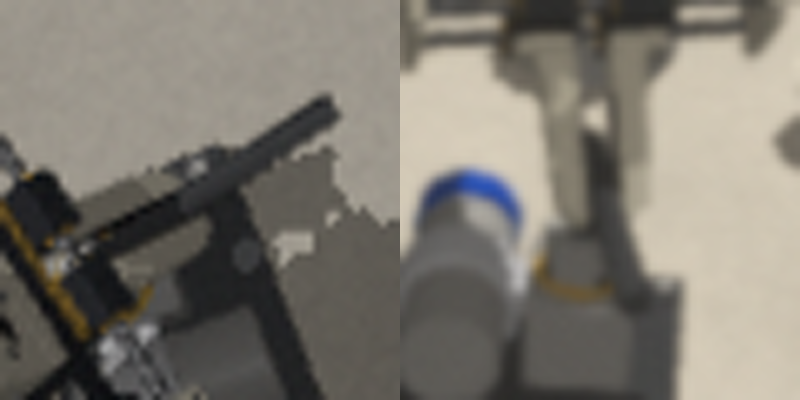

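```bash
python3 - <<'E'
from h import *
o=ctrl.get_obs();R=Ro.from_quat(o["eef_rot"]).as_matrix();g=np.array(o["position"])-.019*R[:,2]
X,e=tri((239.4,155.8),(300.6,184.6));d=X-g
print("grasp",g,"tip",X,e,"len",np.linalg.norm(d),"heading",np.degrees(np.arctan2(d[1],d[0])),"elev",np.degrees(np.arcsin(d[2]/np.linalg.norm(d))))
for el in(-6,-3,0,3):
    P=g+.0945*np.array([np.cos(np.radians(-55.9)),np.sin(np.radians(-55.9)),np.tan(np.radians(el))]);print(el,proj("top",P),proj("scene",P))
E
```

```text
grasp [0.54462438 0.16214369 0.13505068] tip [0.59689846 0.08290969 0.13561146] [np.float64(1.5215942405693192), np.float64(1.521594240569543)] len 0.09492586154359549 heading -56.58544561727607 elev 0.33847835039402663
-6 [238.98450951 155.60272177] [300.24419383 187.52191493]
-3 [238.92038601 155.37465061] [300.3365355  186.11695329]
0 [238.85615833 155.1462089 ] [300.42876417 184.71371112]
3 [238.79147157 154.91613436] [300.52138711 183.30447003]
```

The key is still level (0.3°), with heading about −56.6°. It's on the chamfer but not aligned, so I'll feel counter-clockwise in small steps, watching for the drop.

Call:
{"name": "servo_tool", "arguments": {"motion": [[0.01, 0.046, -0.01, -0.0039, 0, -0.0039], [0, 0.046, 0, -0.0039, 0, -0.0039], [0, 0.046, 0, -0.0039, 0, -0.0039], [0, 0.046, 0, -0.0039, 0, -0.0039], [0, 0.046, 0, -0.0039, 0, -0.0039], [0, 0.046, 0, -0.0039, 0, -0.0039], [0, 0, 0, 0, 0, 0]]}}

```text
clock: 17.25
position: [0.5564, 0.1543, 0.1218]
eef_rot: [0.39, 0.838, -0.161, 0.347]
contact_force: [-0.2, 0.3, 6.2]
grip_width: 0.0137
grasp_force: 50.0
```

Call:
{"name": "servo_tool", "arguments": {"motion": [[0, 0.046, 0, -0.0039, 0, -0.0039], [0, 0.046, 0, -0.0039, 0, -0.0039], [0, 0.046, 0, -0.0039, 0, -0.0039], [0, 0, 0, 0, 0, 0]]}}

```text
clock: 17.58
position: [0.5584, 0.1561, 0.1217]
eef_rot: [0.368, 0.847, -0.152, 0.351]
contact_force: [-0.3, 0.9, 4.7]
grip_width: 0.0137
grasp_force: 50.0
```

Call:
{"name": "servo_tool", "arguments": {"motion": [[0, 0.046, 0, -0.0039, 0, -0.0039], [0, 0.046, 0, -0.0039, 0, -0.0039], [0, 0.046, 0, -0.0039, 0, -0.0039], [0, 0, 0, 0, 0, 0]]}}

```text
clock: 17.92
position: [0.5603, 0.1581, 0.1216]
eef_rot: [0.346, 0.857, -0.142, 0.355]
contact_force: [-1.9, 1.5, 6.0]
grip_width: 0.0137
grasp_force: 50.0
```

```bash
python3 -c "
from h import *
feel(-44)"
```

```text
t 17.92 F h -2.4 lat -0.3 up 6.0 T h -0.14 lat 0.39 up -0.05 pos [0.5603 0.1581 0.1216] yaw tool y 46.08 tilt y 0.0017 lean 44.99
```

Call:
{"name": "servo_tool", "arguments": {"motion": [[0.008, 0.046, -0.008, -0.0039, 0, -0.0039], [0, 0.046, 0, -0.0039, 0, -0.0039], [0, 0.046, 0, -0.0039, 0, -0.0039], [0, 0, 0, 0, 0, 0]]}}

```text
clock: 18.25
position: [0.562, 0.1602, 0.1216]
eef_rot: [0.323, 0.865, -0.133, 0.359]
contact_force: [-2.3, 0.1, 5.8]
grip_width: 0.013
grasp_force: 50.0
```

```bash
python3 -c "
from h import *
feel(-41)"
```

```text
t 18.25 F h -1.8 lat -1.4 up 5.8 T h -0.12 lat 0.40 up -0.07 pos [0.562  0.1602 0.1216] yaw tool y 49.05 tilt y 0.0017 lean 44.99
```

Call:
{"name": "servo_tool", "arguments": {"motion": [[0, 0.046, 0, -0.0039, 0, -0.0039], [0, 0.046, 0, -0.0039, 0, -0.0039], [0, 0.046, 0, -0.0039, 0, -0.0039], [0, 0, 0, 0, 0, 0]]}}

```text
clock: 18.58
position: [0.5637, 0.1624, 0.1216]
eef_rot: [0.301, 0.874, -0.124, 0.362]
contact_force: [-3.5, 1.5, 5.4]
grip_width: 0.0134
grasp_force: 50.0
```

```bash
python3 -c "
from h import *
feel(-38)"
```

```text
t 18.58 F h -3.7 lat -1.0 up 5.4 T h -0.13 lat 0.52 up -0.07 pos [0.5637 0.1624 0.1216] yaw tool y 52.03 tilt y 0.0017 lean 44.99
```

Call:
{"name": "servo_tool", "arguments": {"motion": [[0.02, -0.046, -0.02, 0.0039, 0, 0.0039], [0, -0.046, 0, 0.0039, 0, 0.0039], [0, -0.046, 0, 0.0039, 0, 0.0039], [0, -0.046, 0, 0.0039, 0, 0.0039], [0, -0.046, 0, 0.0039, 0, 0.0039], [0, -0.046, 0, 0.0039, 0, 0.0039], [0, -0.046, 0, 0.0039, 0, 0.0039], [0, -0.046, 0, 0.0039, 0, 0.0039], [0, -0.046, 0, 0.0039, 0, 0.0039], [0, 0, 0, 0, 0, 0]]}}

```text
clock: 19.42
position: [0.5581, 0.1566, 0.1217]
eef_rot: [0.369, 0.847, -0.152, 0.351]
contact_force: [1.3, -0.2, 5.1]
grip_width: 0.0134
grasp_force: 49.9
```

```bash
python3 -c "
from h import *
feel(-47)"
```

```text
t 19.42 F h 1.0 lat 0.8 up 5.1 T h 0.03 lat -0.15 up 0.06 pos [0.5581 0.1566 0.1217] yaw tool y 42.97 tilt y 0.0019 lean 45.0
```

Call:
{"name": "servo_tool", "arguments": {"motion": [[0.01, 0.02, 0, 0, 0, 0], [0.01, -0.02, 0, 0, 0, 0], [0.01, -0.02, 0, 0, 0, 0], [-0.01, 0, 0.01, 0, 0, 0], [-0.01, 0.02, 0.01, 0, 0, 0], [-0.01, 0.02, 0.01, 0, 0, 0], [0.01, 0, 0, 0, 0, 0], [0.01, -0.02, -0.01, 0, 0, 0], [0, 0, 0, 0, 0, 0]]}}

```text
clock: 20.17
position: [0.5572, 0.1567, 0.1198]
eef_rot: [0.368, 0.848, -0.152, 0.35]
contact_force: [-2.4, 5.1, -2.9]
grip_width: 0.0134
grasp_force: 50.0
```

```bash
python3 -c "
from h import *
feel(-47)"
```

```text
t 20.17 F h -5.4 lat 1.7 up -2.9 T h 0.26 lat 1.39 up 0.11 pos [0.5572 0.1567 0.1198] yaw tool y 43.04 tilt y 0.0004 lean 44.89
```

It dropped in (z 0.1198, no up force). Centring by force and descending gently.

Call:
{"name": "servo_tool", "arguments": {"motion": [[0.02, 0.01, -0.02, 0, 0, 0], [0.02, 0, 0.02, 0, 0, 0], [0.035, 0, 0.035, 0, 0, 0], [0, 0, 0, 0, 0, 0]]}}

```text
clock: 20.5
position: [0.5573, 0.1571, 0.1187]
eef_rot: [0.368, 0.847, -0.152, 0.351]
contact_force: [-1.4, 3.5, -0.5]
grip_width: 0.0139
grasp_force: 50.0
```

```bash
python3 -c "
from h import *
feel(-47)"
```

```text
t 20.50 F h -3.5 lat 1.4 up -0.5 T h 0.24 lat 1.03 up 0.07 pos [0.5573 0.1571 0.1187] yaw tool y 43.03 tilt y 0.0007 lean 44.94
```

Call:
{"name": "servo_tool", "arguments": {"motion": [[0.035, 0, 0.035, 0, 0, 0], [0.035, 0, 0.035, 0, 0, 0], [0, 0, 0, 0, 0, 0]]}}

```text
clock: 20.75
position: [0.5573, 0.157, 0.1166]
eef_rot: [0.368, 0.847, -0.152, 0.351]
contact_force: [-1.5, 4.7, -1.3]
grip_width: 0.0133
grasp_force: 50.0
```

```bash
python3 -c "
from h import *
feel(-47)"
```

```text
t 20.75 F h -4.5 lat 2.1 up -1.3 T h 0.24 lat 1.02 up 0.14 pos [0.5573 0.157  0.1166] yaw tool y 43.03 tilt y 0.0006 lean 44.94
```

Call:
{"name": "servo_tool", "arguments": {"motion": [[0.018, 0.015, -0.018, 0, 0, 0], [0.035, 0, 0.035, 0, 0, 0], [0.035, 0, 0.035, 0, 0, 0], [0.035, 0, 0.035, 0, 0, 0], [0.035, 0, 0.035, 0, 0, 0], [0, 0, 0, 0, 0, 0]]}}

```text
clock: 21.25
position: [0.5571, 0.1576, 0.1126]
eef_rot: [0.368, 0.847, -0.152, 0.351]
contact_force: [-0.3, 2.0, -2.1]
grip_width: 0.0133
grasp_force: 50.0
```

```bash
python3 -c "
from h import *
feel(-47)"
```

```text
t 21.25 F h -1.7 lat 1.1 up -2.1 T h 0.14 lat 0.85 up 0.11 pos [0.5571 0.1576 0.1126] yaw tool y 43.02 tilt y 0.0004 lean 44.94
```

Call:
{"name": "servo_tool", "arguments": {"motion": [[0.012, 0.008, -0.012, 0, 0, 0], [0.035, 0, 0.035, 0, 0, 0], [0.035, 0, 0.035, 0, 0, 0], [0.035, 0, 0.035, 0, 0, 0], [0.035, 0, 0.035, 0, 0, 0], [0, 0, 0, 0, 0, 0]]}}

```text
clock: 21.75
position: [0.557, 0.1579, 0.1087]
eef_rot: [0.368, 0.847, -0.152, 0.351]
contact_force: [-0.1, 0.6, -1.2]
grip_width: 0.0134
grasp_force: 49.9
```

Call:
{"name": "servo_tool", "arguments": {"motion": [[0.035, 0, 0.035, 0, 0, 0], [0.018, 0, 0.018, 0, 0, 0], [0, 0, 0, 0, 0, 0]]}}

```text
clock: 22.0
position: [0.557, 0.158, 0.1073]
eef_rot: [0.368, 0.847, -0.152, 0.351]
contact_force: [1.2, 0.5, -2.8]
grip_width: 0.0136
grasp_force: 49.9
```

```bash
python3 -c "
from h import *
feel(-47)"
```

```text
t 22.00 F h 0.4 lat 1.2 up -2.8 T h 0.11 lat 0.49 up 0.04 pos [0.557  0.158  0.1073] yaw tool y 43.03 tilt y 0.0006 lean 44.95
```

Call:
{"name": "servo_tool", "arguments": {"motion": [[0.018, 0, 0.018, 0, 0, 0], [0.018, 0, 0.018, 0, 0, 0], [0, 0, 0, 0, 0, 0]]}}

```text
clock: 22.25
position: [0.5572, 0.158, 0.1066]
eef_rot: [0.368, 0.847, -0.152, 0.351]
contact_force: [0.7, -0.6, 0.7]
grip_width: 0.0135
grasp_force: 49.9
```

Call:
{"name": "servo_tool", "arguments": {"motion": [[0.018, 0, 0.018, 0, 0, 0], [0.018, 0, 0.018, 0, 0, 0], [0, 0, 0, 0, 0, 0]]}}

```text
clock: 22.5
position: [0.5575, 0.158, 0.1063]
eef_rot: [0.369, 0.847, -0.152, 0.351]
contact_force: [0.9, -1.9, 6.6]
grip_width: 0.0138
grasp_force: 50.0
```

It bottoms at z 0.1063 (bend ≈ 0.1197), as expected for fully seated. Releasing and backing off.

Call:
{"name": "servo_tool", "arguments": {"motion": [[-0.02, 0, -0.02, 0, 0, 0], [0, 0, 0, 0, 0, 0], [0, 0, 0, 0, 0, 0], [0, 0, 0, 0, 0, 0], [0, 0, 0, 0, 0, 0], [0, 0, 0, 0, 0, 0], [0, 0, -0.4, 0, 0, 0], [0, 0, -0.6, 0, 0, 0], [0, 0, -0.8, 0, 0, 0], [0, 0, -0.8, 0, 0, 0], [0, 0, -0.8, 0, 0, 0], [0, 0, 0, 0, 0, 0]], "jaw": 0.45}}

```text
clock: 23.5
position: [0.5238, 0.1952, 0.1573]
eef_rot: [0.368, 0.847, -0.15, 0.352]
contact_force: [0.4, -0.5, 1.4]
grip_width: 0.0418
grasp_force: 0.0
```

```bash
python3 - <<'E'
from h import *
plan(*final(-47.5,0,[.5219,.196],.118,.115),.07)
t=imaging.grab_frame('top')[0];s=imaging.grab_frame('scene')[0]
cv2.imwrite('pics/seat.png',np.hstack([cv2.resize(p[y:y+60,x:x+60,::-1],(400,400),interpolation=cv2.INTER_CUBIC) for p,x,y in((t,190,140),(s,265,140))]))
E
```

```text
t 23.50 TCP [0.5238 0.1952 0.1573] target [0.5996 0.1112 0.169 ] q [ 0.7  -0.16  1.96 -0.8   1.37  0.13] F [ 0.4 -0.5  1.4]
 shift first (x20mm) in current tool: [-4.417 -0.1    3.579]
 then turn (x180): [0.0027 0.2497 0.0027]  shift in target tool: [-5.655 -0.042 -0.587]
```

View pics/seat.png

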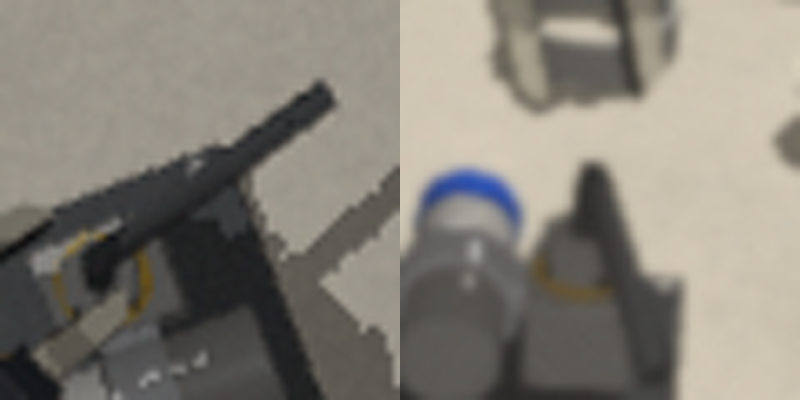

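The key stays seated after release: bend at top crop (98,270), long tip at (322,95). I'll compute its heading and droop.

```bash
python3 - <<'E'
from h import *
b=pt("top",190+98.5/6.667-.5,140+268/6.667-.5,z=.126)
for z in(.126,.115,.1):
    t=pt("top",237.9,153.8,z=z);d=t-[.522,.1955,.12];print(z,t,"head",np.degrees(np.arctan2(d[1],d[0])),"horiz",np.hypot(*d[:2]),"scene",proj("scene",t))
print(b)
d=np.load("top0.npy")*0+imaging.grab_frame("top")[1];C=cloud("top",d)
for f in(.5,.6,.7,.8,.9,.97):
    u=204.5+f*(237.9-204.5);v=180+f*(153.8-180);i,j=int(round(v)),int(round(u));print(f,C[i,j].round(4))
E
```

```text
0.126 [0.60300365 0.08725332 0.126     ] head -53.19158844268911 horiz 0.13519961237402073 scene [302.44497001 187.21247445]
0.115 [0.60459108 0.08773375 0.115     ] head -52.53377008032189 horiz 0.13577500021872244 scene [302.7984877  190.36758018]
0.1 [0.60675576 0.08838889 0.1       ] head -51.6458481924013 horiz 0.13658817215257207 scene [303.27548829 194.62475705]
[0.52228817 0.18889293 0.126     ]
0.5 [0.5632 0.1394 0.1136]
0.6 [0.5728 0.1273 0.1126]
0.7 [0.5797 0.1184 0.1079]
0.8 [0.5893 0.1093 0.1068]
0.9 [0.5989 0.097  0.1063]
0.97 [0.6018 0.0908 0.108 ]
```

The released key droops 5–8° within the socket play, heading about −51°. I'll go vertical over the lever at 113 mm, cage it loosely and push rather than clamp it.

```bash
python3 - <<'E'
from h import *
plan(*final(-51,0,[.522,.196],.107,.113),.06)
E
```

```text
t 23.65 TCP [0.5241 0.1933 0.154 ] target [0.5931 0.1082 0.148 ] q [ 0.7  -0.15  1.96 -0.8   1.37  0.13] F [ 0.2 -0.6 -0.1]
 shift first (x20mm) in current tool: [-3.655 -0.384  4.072]
 then turn (x180): [0.0091 0.2496 0.0213]  shift in target tool: [-5.477e+00  4.000e-03  3.010e-01]
```

Call:
{"name": "servo_tool", "arguments": {"motion": [[0, 0, 0, 0.0013, 0.0357, 0.003], [0, 0, 0, 0.0013, 0.0357, 0.003], [0, 0, 0, 0.0013, 0.0357, 0.003], [0, 0, 0, 0.0013, 0.0357, 0.003], [0, 0, 0, 0.0013, 0.0357, 0.003], [0, 0, 0, 0.0013, 0.0357, 0.003], [0, 0, 0, 0.0013, 0.0357, 0.003], [-0.78, 0, 0, 0, 0, 0], [-0.78, 0, 0, 0, 0, 0], [-0.78, 0, 0, 0, 0, 0], [-0.78, 0, 0, 0, 0, 0], [-0.78, 0, 0, 0, 0, 0], [-0.78, 0, 0, 0, 0, 0], [-0.78, 0, 0, 0, 0, 0], [0, 0, 0, 0, 0, 0]]}}

```text
clock: 24.9
position: [0.5945, 0.1062, 0.1537]
eef_rot: [0.431, 0.902, -0.0, -0.0]
contact_force: [-0.1, 0.5, 0.4]
grip_width: 0.042
grasp_force: 0.0
```

```bash
python3 - <<'E'
from h import *
plan(*final(-51,0,[.522,.196],.107,.113),.0)
E
```

```text
t 24.90 TCP [0.5945 0.1062 0.1537] target [0.5931 0.1082 0.088 ] q [ 0.13 -0.01  1.68  0.    1.47 -0.55] F [-0.1  0.5  0.4]
 shift first (x20mm) in current tool: [0.119 0.014 3.286]
 then turn (x180): [-0.0003 -0.0002 -0.0004]  shift in target tool: [0.121 0.011 3.286]
```

Call:
{"name": "servo_tool", "arguments": {"motion": [[0.06, 0, 0.4, 0, 0, 0], [0.06, 0, 0.5, 0, 0, 0], [0, 0, 0.5, 0, 0, 0], [0, 0, 0.5, 0, 0, 0], [0, 0, 0.5, 0, 0, 0], [0, 0, 0.5, 0, 0, 0], [0, 0, 0.39, 0, 0, 0], [0, 0, 0, 0, 0, 0]]}}

```text
clock: 25.57
position: [0.5906, 0.1101, 0.086]
eef_rot: [0.43, 0.903, -0.001, -0.002]
contact_force: [-0.6, 0.5, -0.8]
grip_width: 0.0417
grasp_force: 0.0
```

Call:
{"name": "servo_tool", "arguments": {"motion": [[0, 0, 0, 0, 0, 0], [0, 0, 0, 0, 0, 0], [0, 0, 0, 0, 0, 0], [0, 0, 0, 0, 0, 0], [0, 0, 0, 0, 0, 0]], "jaw": 0.2, "newtons": 30}}

```text
clock: 25.98
position: [0.5916, 0.1102, 0.0886]
eef_rot: [0.43, 0.903, 0.0, -0.0]
contact_force: [-0.1, -0.7, -0.5]
grip_width: 0.019
grasp_force: 0.0
```

```bash
python3 - <<'E'
from h import *
feel(-51)
C=cloud("top",imaging.grab_frame("top")[1])
t=imaging.grab_frame("top")[0]; g=cv2.cvtColor(t,cv2.COLOR_RGB2GRAY)
for r in(.03,.04,.05,.06,.07,.08,.125,.13):
    P=np.array([.522,.196,.12-.1*r+.007])
    for a in(-51,):
        u,v=proj("top",P+r*np.array([np.cos(np.radians(a)),np.sin(np.radians(a)),0]));print(r,C[int(round(v)),int(round(u))].round(3),g[int(round(v)),int(round(u))])
E
```

```text
t 25.98 F h 0.5 lat -0.5 up -0.5 T h -0.04 lat -0.05 up 0.03 pos [0.5916 0.1102 0.0886] yaw tool y 39.01 tilt y 0.0 lean 0.04
0.03 [0.517 0.147 0.358] 38
0.04 [0.547 0.167 0.118] 52
0.05 [0.553 0.157 0.121] 52
0.06 [0.559 0.148 0.119] 52
0.07 [0.566 0.142 0.116] 55
0.08 [0.545 0.116 0.34 ] 33
0.125 [0.557 0.083 0.426] 51
0.13 [0.559 0.079 0.424] 51
```

The key is caged (19 mm opening, no force). Starting the clockwise sweep about the screw axis, 2° per row.

Call:
{"name": "servo_tool", "arguments": {"motion": [[0.003, -0.193, 0, 0, 0, 0.0111], [0.003, -0.193, 0, 0, 0, 0.0111], [0.003, -0.193, 0, 0, 0, 0.0111], [0.003, -0.193, 0, 0, 0, 0.0111], [0.003, -0.193, 0, 0, 0, 0.0111], [0.003, -0.193, 0, 0, 0, 0.0111], [0.003, -0.193, 0, 0, 0, 0.0111], [0.003, -0.193, 0, 0, 0, 0.0111], [0, 0, 0, 0, 0, 0]]}}

```text
clock: 26.83
position: [0.5659, 0.095, 0.0894]
eef_rot: [0.553, 0.833, 0.002, 0.0]
contact_force: [7.1, 7.4, 1.5]
grip_width: 0.0189
grasp_force: 5.0
```

```bash
cat >> h.py <<'E'
def lev(ax=(.522,.196)):
    o=ctrl.get_obs();p=np.array(o["position"]);d=p[:2]-ax;a=np.degrees(np.arctan2(d[1],d[0]));R=Ro.from_quat(o["eef_rot"]).as_matrix()
    print("r %.4f angle %.2f toolhead %.2f width %.4f"%(np.hypot(*d),a,np.degrees(np.arctan2(R[1,1],R[0,1]))-90,o["grip_width"]));feel(a)
E
python3 -c "
from h import *
lev()"
```

```text
r 0.1101 angle -66.49 toolhead -67.09 width 0.0189
t 26.83 F h -4.0 lat 9.5 up 1.5 T h 1.64 lat 0.64 up 0.04 pos [0.5659 0.095  0.0894] yaw tool y 22.91 tilt y 0.0035 lean 0.21
```

Call:
{"name": "servo_tool", "arguments": {"motion": [[0.003, -0.193, 0, 0, 0, 0.0111], [0.003, -0.193, 0, 0, 0, 0.0111], [0.003, -0.193, 0, 0, 0, 0.0111], [0.003, -0.193, 0, 0, 0, 0.0111], [0.003, -0.193, 0, 0, 0, 0.0111], [0.003, -0.193, 0, 0, 0, 0.0111], [0.003, -0.193, 0, 0, 0, 0.0111], [0.003, -0.193, 0, 0, 0, 0.0111], [0, 0, 0, 0, 0, 0]]}}

```text
clock: 27.58
position: [0.5363, 0.087, 0.0893]
eef_rot: [0.663, 0.749, 0.002, 0.0]
contact_force: [8.3, 7.8, 1.1]
grip_width: 0.019
grasp_force: 5.0
```

```bash
python3 -c "
from h import *
lev()"
```

```text
r 0.1100 angle -82.53 toolhead -83.08 width 0.0190
t 27.58 F h -6.7 lat 9.3 up 1.1 T h 1.68 lat 0.90 up 0.08 pos [0.5363 0.087  0.0893] yaw tool y 6.92 tilt y 0.0033 lean 0.22
```

Call:
{"name": "servo_tool", "arguments": {"motion": [[0.008, -0.193, 0, 0, 0, 0.0111], [0.008, -0.193, 0, 0, 0, 0.0111], [0.008, -0.193, 0, 0, 0, 0.0111], [0.008, -0.193, 0, 0, 0, 0.0111], [0.008, -0.193, 0, 0, 0, 0.0111], [0.008, -0.193, 0, 0, 0, 0.0111], [0, 0, 0, 0, 0, 0]]}}

```text
clock: 28.17
position: [0.5134, 0.0867, 0.0895]
eef_rot: [0.738, 0.675, 0.002, 0.001]
contact_force: [10.6, 2.8, 2.0]
grip_width: 0.0188
grasp_force: 5.1
```

```bash
python3 -c "
from h import *
lev()"
```

```text
r 0.1096 angle -94.51 toolhead -95.07 width 0.0188
t 28.17 F h -3.6 lat 10.4 up 2.0 T h 1.70 lat 0.61 up 0.07 pos [0.5134 0.0867 0.0895] yaw tool y -5.07 tilt y 0.0035 lean 0.22
```

Call:
{"name": "servo_tool", "arguments": {"motion": [[0.004, -0.096, 0, 0, 0, 0.0056], [0.004, -0.096, 0, 0, 0, 0.0056], [0.004, -0.096, 0, 0, 0, 0.0056], [0, 0, 0, 0, 0, 0]]}}

```text
clock: 28.5
position: [0.5079, 0.0874, 0.0895]
eef_rot: [0.755, 0.656, 0.002, 0.001]
contact_force: [9.8, 2.3, 2.1]
grip_width: 0.019
grasp_force: 5.2
```

```bash
python3 -c "
from h import *
lev()"
```

```text
r 0.1095 angle -97.38 toolhead -98.03 width 0.0190
t 28.50 F h -3.5 lat 9.4 up 2.1 T h 1.65 lat 0.45 up 0.04 pos [0.5079 0.0874 0.0895] yaw tool y -8.03 tilt y 0.0035 lean 0.22
```

Still about 10 N, so it's turning. Continuing in small steps towards the stop.

Call:
{"name": "servo_tool", "arguments": {"motion": [[0.004, -0.096, 0, 0, 0, 0.0056], [0.004, -0.096, 0, 0, 0, 0.0056], [0.004, -0.096, 0, 0, 0, 0.0056], [0, 0, 0, 0, 0, 0]]}}

```text
clock: 28.83
position: [0.5023, 0.0884, 0.0895]
eef_rot: [0.772, 0.636, 0.002, 0.001]
contact_force: [11.3, 0.7, 1.3]
grip_width: 0.019
grasp_force: 5.2
```

Call:
{"name": "servo_tool", "arguments": {"motion": [[0.004, -0.096, 0, 0, 0, 0.0056], [0.004, -0.096, 0, 0, 0, 0.0056], [0, 0, 0, 0, 0, 0]]}}

```text
clock: 29.08
position: [0.4985, 0.0893, 0.0895]
eef_rot: [0.783, 0.622, 0.002, 0.001]
contact_force: [10.1, -0.5, 2.8]
grip_width: 0.0191
grasp_force: 5.2
```

```bash
python3 -c "
from h import *
lev()"
```

```text
r 0.1093 angle -102.39 toolhead -103.08 width 0.0191
t 29.08 F h -1.6 lat 10.0 up 2.8 T h 1.75 lat 0.20 up 0.05 pos [0.4985 0.0893 0.0895] yaw tool y -13.08 tilt y 0.0034 lean 0.21
```

Call:
{"name": "servo_tool", "arguments": {"motion": [[0.004, -0.096, 0, 0, 0, 0.0056], [0.002, -0.048, 0, 0, 0, 0.0028], [0, 0, 0, 0, 0, 0]]}}

```text
clock: 29.33
position: [0.4958, 0.09, 0.0895]
eef_rot: [0.791, 0.612, 0.002, 0.001]
contact_force: [10.1, -0.6, 2.0]
grip_width: 0.0191
grasp_force: 5.3
```

Call:
{"name": "servo_tool", "arguments": {"motion": [[0.004, -0.096, 0, 0, 0, 0.0056], [0, 0, 0, 0, 0, 0]]}}

```text
clock: 29.5
position: [0.494, 0.0905, 0.0896]
eef_rot: [0.796, 0.605, 0.002, 0.001]
contact_force: [11.3, -1.3, 2.6]
grip_width: 0.0188
grasp_force: 5.3
```

```bash
python3 -c "
from h import *
lev()"
```

```text
r 0.1092 angle -104.87 toolhead -105.59 width 0.0188
t 29.50 F h -1.7 lat 11.2 up 2.6 T h 1.79 lat 0.07 up 0.05 pos [0.494  0.0905 0.0896] yaw tool y -15.59 tilt y 0.0034 lean 0.21
```

Call:
{"name": "servo_tool", "arguments": {"motion": [[0.004, -0.096, 0, 0, 0, 0.0056], [0, 0, 0, 0, 0, 0]]}}

```text
clock: 29.67
position: [0.4922, 0.091, 0.0895]
eef_rot: [0.802, 0.598, 0.002, 0.001]
contact_force: [10.4, -2.8, 2.0]
grip_width: 0.0187
grasp_force: 5.3
```

Call:
{"name": "servo_tool", "arguments": {"motion": [[0.004, -0.096, 0, 0, 0, 0.0056], [0, 0, 0, 0, 0, 0]]}}

```text
clock: 29.83
position: [0.4903, 0.0916, 0.0896]
eef_rot: [0.807, 0.591, 0.001, 0.001]
contact_force: [10.4, -2.9, 2.6]
grip_width: 0.0188
grasp_force: 5.3
```

```bash
python3 -c "
from h import *
lev()"
```

```text
r 0.1091 angle -106.88 toolhead -107.61 width 0.0188
t 29.83 F h -0.3 lat 10.8 up 2.6 T h 1.82 lat -0.01 up 0.03 pos [0.4903 0.0916 0.0896] yaw tool y -17.61 tilt y 0.0034 lean 0.21
```

Call:
{"name": "servo_tool", "arguments": {"motion": [[0.004, -0.096, 0, 0, 0, 0.0056], [0, 0, 0, 0, 0, 0]]}}

```text
clock: 30.0
position: [0.4885, 0.0922, 0.0895]
eef_rot: [0.812, 0.583, 0.001, 0.001]
contact_force: [10.0, -2.8, 3.6]
grip_width: 0.0193
grasp_force: 5.3
```

Call:
{"name": "servo_tool", "arguments": {"motion": [[0.004, -0.096, 0, 0, 0, 0.0056], [0, 0, 0, 0, 0, 0]]}}

```text
clock: 30.17
position: [0.4867, 0.0928, 0.0895]
eef_rot: [0.817, 0.576, 0.001, 0.001]
contact_force: [10.6, -3.1, 2.9]
grip_width: 0.019
grasp_force: 5.3
```

```bash
python3 -c "
from h import *
lev()"
```

```text
r 0.1091 angle -108.90 toolhead -109.63 width 0.0190
t 30.17 F h -0.5 lat 11.0 up 2.9 T h 1.80 lat -0.19 up -0.00 pos [0.4867 0.0928 0.0895] yaw tool y -19.63 tilt y 0.0033 lean 0.2
```

Call:
{"name": "servo_tool", "arguments": {"motion": [[0.004, -0.096, 0, 0, 0, 0.0056], [0, 0, 0, 0, 0, 0]]}}

```text
clock: 30.33
position: [0.4849, 0.0935, 0.0895]
eef_rot: [0.822, 0.569, 0.001, 0.001]
contact_force: [10.4, -3.9, 3.1]
grip_width: 0.0187
grasp_force: 5.3
```

Call:
{"name": "servo_tool", "arguments": {"motion": [[0.004, -0.096, 0, 0, 0, 0.0056], [0, 0, 0, 0, 0, 0]]}}

```text
clock: 30.5
position: [0.4831, 0.0942, 0.0895]
eef_rot: [0.827, 0.562, 0.001, 0.001]
contact_force: [9.3, -4.4, 1.6]
grip_width: 0.0188
grasp_force: 5.4
```

```bash
python3 -c "
from h import *
lev()"
```

```text
r 0.1090 angle -110.90 toolhead -111.65 width 0.0188
t 30.50 F h 0.8 lat 10.3 up 1.6 T h 1.81 lat -0.24 up 0.07 pos [0.4831 0.0942 0.0895] yaw tool y -21.65 tilt y 0.0034 lean 0.2
```

Call:
{"name": "servo_tool", "arguments": {"motion": [[0.004, -0.096, 0, 0, 0, 0.0056], [0, 0, 0, 0, 0, 0]]}}

```text
clock: 30.67
position: [0.4816, 0.0949, 0.0897]
eef_rot: [0.832, 0.554, 0.002, 0.001]
contact_force: [11.6, -5.4, 3.6]
grip_width: 0.019
grasp_force: 6.3
```

Call:
{"name": "servo_tool", "arguments": {"motion": [[0.004, -0.096, 0, 0, 0, 0.0056], [0, 0, 0, 0, 0, 0]]}}

```text
clock: 30.83
position: [0.48, 0.0956, 0.0898]
eef_rot: [0.837, 0.547, 0.002, 0.001]
contact_force: [11.3, -6.1, 3.7]
grip_width: 0.0188
grasp_force: 6.6
```

```bash
python3 -c "
from h import *
lev()
t=imaging.grab_frame('top')[0];s=imaging.grab_frame('scene')[0]
cv2.imwrite('pics/lev.png',np.hstack([cv2.resize(p[y:y+72,x:x+72,::-1],(400,400),interpolation=cv2.INTER_CUBIC) for p,x,y in((t,180,150),(s,250,140))]))"
```

```text
r 0.1088 angle -112.71 toolhead -113.67 width 0.0188
t 30.83 F h 1.3 lat 12.8 up 3.7 T h 2.27 lat -0.45 up 0.10 pos [0.48   0.0956 0.0898] yaw tool y -23.67 tilt y 0.0043 lean 0.26
```

Call:
{"name": "servo_tool", "arguments": {"motion": [[0.004, -0.096, 0, 0, 0, 0.0056], [0, 0, 0, 0, 0, 0]]}}

```text
clock: 31.1
position: [0.4785, 0.0963, 0.0899]
eef_rot: [0.842, 0.54, 0.002, 0.002]
contact_force: [12.6, -7.8, 4.0]
grip_width: 0.0191
grasp_force: 7.6
```

```bash
python3 -c "
from h import *
lev()"
```

```text
r 0.1087 angle -113.59 toolhead -114.68 width 0.0191
t 31.10 F h 2.1 lat 14.7 up 4.0 T h 2.57 lat -0.43 up 0.09 pos [0.4785 0.0963 0.0899] yaw tool y -24.68 tilt y 0.0049 lean 0.29
```

Call:
{"name": "servo_tool", "arguments": {"motion": [[0.004, -0.096, 0, 0, 0, 0.0056], [0, 0, 0, 0, 0, 0]]}}

```text
clock: 31.27
position: [0.477, 0.0971, 0.0901]
eef_rot: [0.847, 0.532, 0.002, 0.002]
contact_force: [14.1, -9.2, 4.4]
grip_width: 0.0191
grasp_force: 8.6
```

```bash
python3 -c "
from h import *
lev()"
```

```text
r 0.1086 angle -114.47 toolhead -115.69 width 0.0191
t 31.27 F h 2.6 lat 16.7 up 4.4 T h 2.95 lat -0.44 up 0.03 pos [0.477  0.0971 0.0901] yaw tool y -25.69 tilt y 0.0056 lean 0.33
```

The force climbs steadily from 10 to 16.7 N at the lever, so the screw is hard against its stop. Easing off, opening and lifting clear.

Call:
{"name": "servo_tool", "arguments": {"motion": [[0, 0.07, 0, 0, 0, 0], [0, 0.07, 0, 0, 0, 0], [0, 0.06, 0, 0, 0, 0], [0, 0, 0, 0, 0, 0]]}}

```text
clock: 31.6
position: [0.4803, 0.0957, 0.0897]
eef_rot: [0.846, 0.533, 0.002, 0.001]
contact_force: [12.7, -4.6, 3.0]
grip_width: 0.0186
grasp_force: 6.2
```

Call:
{"name": "servo_tool", "arguments": {"motion": [[0, 0, 0, 0, 0, 0], [0, 0, 0, 0, 0, 0], [0, 0, 0, 0, 0, 0], [0, 0, 0, 0, 0, 0], [0, 0, 0, 0, 0, 0]], "jaw": 0.4}}

```text
clock: 32.02
position: [0.4793, 0.0964, 0.0891]
eef_rot: [0.846, 0.533, 0.001, 0.0]
contact_force: [5.8, 1.9, 2.3]
grip_width: 0.0371
grasp_force: 2.4
```

Call:
{"name": "servo_tool", "arguments": {"motion": [[0, 0, -0.3, 0, 0, 0], [0, 0, -0.5, 0, 0, 0], [0, 0, -0.6, 0, 0, 0], [0, 0, -0.8, 0, 0, 0], [0, 0, -0.8, 0, 0, 0], [0, 0, -0.8, 0, 0, 0], [0, 0, -0.8, 0, 0, 0], [-0.9, 0, -0.2, 0, 0, 0], [-0.9, 0, -0.2, 0, 0, 0], [-0.9, 0, 0, 0, 0, 0], [-0.9, 0, 0, 0, 0, 0], [-0.9, 0, 0, 0, 0, 0], [0, 0, 0, 0, 0, 0]]}}

```text
clock: 33.1
position: [0.4386, 0.0132, 0.1896]
eef_rot: [0.847, 0.532, -0.0, 0.0]
contact_force: [-0.0, -0.4, -0.7]
grip_width: 0.0373
grasp_force: 0.0
```

The robot is clear. I have no picture views left, so I'll check the key numerically by depth: bend height, heading and that it's still seated.

```bash
python3 - <<'E'
from h import *
p0=cv2.imread("pics/top0.png")[:,:,::-1].astype(int)
D=[];
for _ in range(4):
    t,d=imaging.grab_frame("top");D.append(d)
C=cloud("top",np.median(D,0));t=t.astype(int)
diff=np.abs(t-p0).sum(2)>60
m=(C[...,2]>.092)&(C[...,2]<.15)&(np.hypot(C[...,0]-.522,C[...,1]-.196)<.15)&(t.sum(2)<200)
n,l,st,_=cv2.connectedComponentsWithStats(m.astype(np.uint8));i=1+np.argmax(st[1:,4]);P=C[l==i]
print(n,st[i]);
_,_,V=np.linalg.svd(P-P.mean(0),full_matrices=False);d=V[0]*np.sign((P.mean(0)-[.522,.196,.12])@V[0])
s=(P-[.522,.196,0])@d
print("heading",np.degrees(np.arctan2(d[1],d[0])),"elev",np.degrees(np.arcsin(d[2])),"extent",s.min(),s.max())
for a,b in((-.02,.015),(.015,.045),(.045,.075),(.075,.105),(.105,.14)):
    k=(s>a)&(s<b);print((a,b),k.sum(),np.median(P[k],0).round(4) if k.any() else "")
ctrl_o=ctrl.get_obs();print(ctrl_o["position"],ctrl_o["clock"])
E
```

```text
2 [203 179  29  10 129]
heading -100.64729060969836 elev -8.123994684336031 extent -0.014510914703825217 0.07311340358691724
(-0.02, 0.015) 45 [0.5157 0.1782 0.1224]
(0.015, 0.045) 45 [0.5105 0.1504 0.1187]
(0.045, 0.075) 39 [0.5049 0.1229 0.1145]
(0.075, 0.105) 0 
(0.105, 0.14) 0 
[0.43975019 0.01535281 0.18877281] 33.3
```

```bash
python3 -c "
from workcell import ctrl
print(ctrl.hand_in())"
```

```text
the job is handed in; nothing more can be done
None
```

I seated the big hex key in the jar clamp's screw, tightened it clockwise to its stop (peak push about 17 N at the lever), and let go. The key is still in the socket, drooping about 8° in its play. The final check was by depth only, as I had used all my picture views. The job was handed in at about 33 s.

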